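Empty the finds tin, shake it to prove it empty, and bolt it away

TASK

Clear the finds into the wooden tray: lay the loose sherds in it gently, and tip every marble out of the closed specimen tin into it. Then, holding the tin over the tray, shake it by rocking it end to end, mouth well up and mouth well down, feeling for any rattle or weight; tip out whatever is left, and do not stop until two full up-and-down rocks in a row have brought nothing out. Finally draw the bolt clear of the storage bay, put the empty tin down flat in its berth, and slide the bolt fully home over it, leaving the jar, brush pot and carton alone.

Things in the scene. Friction and masses are not known exactly. Their poses are not given: they have to be found in the camera images.
- tray: shallow open wooden finds tray with grey liner, fixed, outside 160 (x) x 250 (y) x 60 mm high, walls and floor 6 mm; origin at the centre of its underside
- tin: aluminium specimen tin, 150 (x) x 50 (y) x 46 mm high, about 250 g, walls 3 mm, roofed so that its contents cannot be seen; the +x end is its open mouth (see tin_mouth). Origin at the centre of its underside, z up when it stands
- tin_handle (a point): point to grip on the tin's upright black handle block, on the middle of the roof: block 14 mm (tin x) x 36 mm (tin y), from 46 to 88 mm above the tin's underside; this point lies 76 mm above the underside. Grip it across the 14 mm (fingers closing along the tin's length)
- tin_mouth (a point): centre of the tin's mouth, at its +x end, 75 mm from the middle and 28 mm above the underside. It is 44 mm wide; inside, the floor ramps up at 20 degrees over the last 28 mm to a lip 10 mm high, so balls stay in while the tin is level and roll out when the mouth is tipped down 35 to 45 degrees
- bay: plywood storage bay, fixed: base board 180 (x) x 210 (y) x 4 mm; origin at the centre of its underside. On it a berth for the tin (see bay_slot) and a barrel bolt that slides across above the tin's roof from its pedestal (+y side, 54 mm high) to the keeper, a hollow steel housing 76 mm high beyond the berth at y = -88 to -104 mm
- bay_slot (a point): centre of the berth's floor, 4 mm above the table, at bay (0, -50) mm; the berth lies along the bay's x, 60 mm wide between rails 28 mm high and 167 mm long between stops 22 mm high; the tin may lie in it either way round; its axes are the bay's
- bolt (a joint): bolt travel in m: 0 drawn fully back (tip clear of the berth), 0.09 fully home in the keeper; it slides to the bay's -y as it grows, against about 1.5 to 2 N of friction, and stays where left. Rod 12 mm thick, axis 62 mm above the table at bay x = +45 mm: it passes 6 mm over the roof of a tin that is down, and is in the tin's way if more than 0.01 out
- bolt_knob (a point): grip point on the bolt's upright round knob, 14 mm diameter, standing from the rod to 108 mm above the table; this point is 96 mm above the table, on the knob's axis. The knob moves with the bolt, from bay (45, 85) mm to (45, -5) mm
- m1_center (a point): centre of stone marble 1, 24 mm diameter, about 20 g; starts inside the tin (absent in some runs)
- m2_center (a point): centre of stone marble 2, 24 mm diameter, about 20 g; starts inside the tin (absent in some runs)
- m3_center (a point): centre of stone marble 3, 24 mm diameter, about 20 g; starts inside the tin (absent in some runs)
- m4_center (a point): centre of stone marble 4, 24 mm diameter, about 20 g; starts inside the tin (absent in some runs)
- sherd1: pot sherd 1, a flat chip 30 (x) x about 50 (y) x 14 mm, 35 g, lying on the table in front of the tray (absent in some runs); origin at the centre of its underside
- sherd2: pot sherd 2, a flat chip 30 (x) x about 50 (y) x 14 mm, 35 g, lying on the table in front of the tray (absent in some runs); origin at the centre of its underside
- sherd3: pot sherd 3, a flat chip 30 (x) x about 50 (y) x 14 mm, 35 g, lying on the table in front of the tray (absent in some runs); origin at the centre of its underside
- sherd4: pot sherd 4, a flat chip 30 (x) x about 50 (y) x 14 mm, 35 g, lying on the table in front of the tray (absent in some runs); origin at the centre of its underside
- jar: bystander: glass jar with blue cap, 72 mm diameter, 110 mm high; origin at the centre of its underside
- brush_pot: bystander: white pot of brushes, 80 mm diameter, about 170 mm high; origin at the centre of its underside
- carton: bystander: small closed carton 60 x 140 x 50 mm; origin at the centre of its underside

How it is judged:
On the way, in this order (a step that is already met when the one before it is completed fails the run):
1. every marble lies in the tray, the tin tipped mouth down (x of m1_center in the frame of tray between -0.075 and 0.075 m and y of m1_center in the frame of tray between -0.12 and 0.12 m and z of m1_center in the frame of tray between 0 and 0.05 m and x of m2_center in the frame of tray between -0.075 and 0.075 m and y of m2_center in the frame of tray between -0.12 and 0.12 m and z of m2_center in the frame of tray between 0 and 0.05 m and x of m3_center in the frame of tray between -0.075 and 0.075 m and y of m3_center in the frame of tray between -0.12 and 0.12 m and z of m3_center in the frame of tray between 0 and 0.05 m and x of m4_center in the frame of tray between -0.075 and 0.075 m and y of m4_center in the frame of tray between -0.12 and 0.12 m and z of m4_center in the frame of tray between 0 and 0.05 m and angle between tin's own x axis and vertical above 1.65 rad), for 0.1 s.
2. with every marble in the tray, the lifted tin is rocked mouth up (over 11 degrees) (x of m1_center in the frame of tray between -0.075 and 0.075 m and y of m1_center in the frame of tray between -0.12 and 0.12 m and z of m1_center in the frame of tray between 0 and 0.05 m and x of m2_center in the frame of tray between -0.075 and 0.075 m and y of m2_center in the frame of tray between -0.12 and 0.12 m and z of m2_center in the frame of tray between 0 and 0.05 m and x of m3_center in the frame of tray between -0.075 and 0.075 m and y of m3_center in the frame of tray between -0.12 and 0.12 m and z of m3_center in the frame of tray between 0 and 0.05 m and x of m4_center in the frame of tray between -0.075 and 0.075 m and y of m4_center in the frame of tray between -0.12 and 0.12 m and z of m4_center in the frame of tray between 0 and 0.05 m and angle between tin's own x axis and vertical below 1.37 rad and angular speed of tin above 0.2 rad/s and height (world z) of tin above 0.05 m), for 0.02 s.
3. with every marble in the tray, the lifted tin is rocked mouth down over the tray (over 11 degrees) (x of m1_center in the frame of tray between -0.075 and 0.075 m and y of m1_center in the frame of tray between -0.12 and 0.12 m and z of m1_center in the frame of tray between 0 and 0.05 m and x of m2_center in the frame of tray between -0.075 and 0.075 m and y of m2_center in the frame of tray between -0.12 and 0.12 m and z of m2_center in the frame of tray between 0 and 0.05 m and x of m3_center in the frame of tray between -0.075 and 0.075 m and y of m3_center in the frame of tray between -0.12 and 0.12 m and z of m3_center in the frame of tray between 0 and 0.05 m and x of m4_center in the frame of tray between -0.075 and 0.075 m and y of m4_center in the frame of tray between -0.12 and 0.12 m and z of m4_center in the frame of tray between 0 and 0.05 m and angle between tin's own x axis and vertical above 1.77 rad and angular speed of tin above 0.2 rad/s and height (world z) of tin_handle above 0.1 m and horizontal distance between tin_mouth and tray below 0.13 m), for 0.02 s.
4. with every marble in the tray, the lifted tin is rocked mouth up a second time (all of step 2), for 0.02 s.
5. with every marble in the tray, the lifted tin is rocked mouth down over the tray a second time (all of step 3), for 0.02 s.
At the end, for the whole second after the job is handed in: every marble and every sherd lies inside the tray; the tin is down flat in the berth (within 12 mm along, 9 mm across, 4 degrees), at rest, and the bolt is at least 82 of its 90 mm home over it (x of m1_center in the frame of tray between -0.075 and 0.075 m and y of m1_center in the frame of tray between -0.12 and 0.12 m and z of m1_center in the frame of tray between 0 and 0.05 m and x of m2_center in the frame of tray between -0.075 and 0.075 m and y of m2_center in the frame of tray between -0.12 and 0.12 m and z of m2_center in the frame of tray between 0 and 0.05 m and x of m3_center in the frame of tray between -0.075 and 0.075 m and y of m3_center in the frame of tray between -0.12 and 0.12 m and z of m3_center in the frame of tray between 0 and 0.05 m and x of m4_center in the frame of tray between -0.075 and 0.075 m and y of m4_center in the frame of tray between -0.12 and 0.12 m and z of m4_center in the frame of tray between 0 and 0.05 m and x of sherd1 in the frame of tray between -0.075 and 0.075 m and y of sherd1 in the frame of tray between -0.12 and 0.12 m and z of sherd1 in the frame of tray between 0 and 0.035 m and x of sherd2 in the frame of tray between -0.075 and 0.075 m and y of sherd2 in the frame of tray between -0.12 and 0.12 m and z of sherd2 in the frame of tray between 0 and 0.035 m and x of sherd3 in the frame of tray between -0.075 and 0.075 m and y of sherd3 in the frame of tray between -0.12 and 0.12 m and z of sherd3 in the frame of tray between 0 and 0.035 m and x of sherd4 in the frame of tray between -0.075 and 0.075 m and y of sherd4 in the frame of tray between -0.12 and 0.12 m and z of sherd4 in the frame of tray between 0 and 0.035 m and x of tin in the frame of bay_slot between -0.012 and 0.012 m and y of tin in the frame of bay_slot between -0.009 and 0.009 m and z of tin in the frame of bay_slot between -0.004 and 0.006 m and angle between tin's own z axis and vertical below 0.07 rad and value of joint bolt above 0.082 m and linear speed of tin below 0.03 m/s); the robot touches nothing.
It fails at once if the jar is pushed more than 3 cm (distance of jar from where it was at the start of the episode above 0.03 m).
It fails at once if the brush pot is pushed more than 3 cm (distance of brush_pot from where it was at the start of the episode above 0.03 m).
It fails at once if the carton is pushed more than 3 cm (distance of carton from where it was at the start of the episode above 0.03 m).
It fails at once if a sherd is dropped from a height or thrown (faster than 1.4 m/s) (linear speed of any of sherd1, sherd2, sherd3, sherd4 above 1.4 m/s).
It fails at once if the tin is dropped or flung (faster than 1.2 m/s) (linear speed of tin above 1.2 m/s).
Of m1, m2, m3, m4 only 2 to 4 are there at a start; the rules pass over those that are not, and their reading is None.
Of sherd1, sherd2, sherd3, sherd4 only 3 to 4 are there at a start; the rules pass over those that are not, and their reading is None.
At some moment in a run one of sherd1, sherd2, sherd3, sherd4 may be knocked a few centimetres aside while the robot is not near it.
It also fails if it takes over 192 s, if anything falls off the work surface, if the arm or the gripper's body presses on something with over 40 N, if the wrist force passes 120 N, or if a joint passes its speed limit or range.

ROBOT

A 6-joint arm with a two-finger parallel gripper is mounted at the origin on the work surface. World frame = base frame: x ahead of the robot, y to its left, z up, the work surface at z = 0. Lengths are in m, angles in rad, forces in N, time in s.
With the tool pointing down it reaches from about 0.35 to 0.775 m from the base axis. Payload 5.5 kg.
Tool frame: the origin (TCP) lies on the centre line of the jaws, within the pads' length; the fingertips stand 11 mm ahead of it and the grasp point (between the pads) lies 8 mm behind it (env.tip_reach is the distance from the TCP to the fingertips, in m); z points along the fingers, x is the direction in which the jaws open and shut, and the axes are right-handed (so a half turn about z gives the same grasp; the last joint's range is limited). The gripper opens to 85 mm and grips with 20 to 120 N. Pads are 22 mm wide; open, the fingers measure 114 mm over their backs; the gripper's body (76 mm by 85 mm) begins 54 mm behind the grasp point. The pads swing forward as they close: fully open they stand 13 mm farther back than shut.
Start: joints at [-1.425, 0.313, 0.046, 1.304, 0, 1.431], TCP at [0.162, -0.552, 0.242] pointing down, gripper open.
Joint ranges: [-2.76, 2.76], [-0.86, 1.69], [-1.03, 1.26], [-2.2, 2.34], [-1.47, 1.5], [-3.14, 3.14]. Speed limits (rad/s): [2.57, 2.57, 3.14, 3.14, 3.14, 3.14].

INTERFACE

Orientations are given as a unit quaternion [w, x, y, z].
In Python, from workcell import env gives the robot as it stands.
- The arm moves only by the tool carry_out, never from a script. Its argument "moves" is one flat list of numbers, 7 for each row, row after row: the gripper command: -1 is shut, 1 is fully open, values between are in proportion, then the shift along the tool's x, y, z in m, then the turn, a rotation vector about the tool's x, y, z in degrees. A call has exactly 5 rows; each row shifts and turns the pose as measured when the row begins, along the tool's axes as they then stand; what a row does not reach is not made up. A row lasts 1/8 s, in which the tool goes at most 62.5 mm and 10.7 degrees, less where a joint would pass 70% of its speed; a pose out of reach is approached as far as the arm can. A call is refused whole if a number of a shift passes 0.0625 or a number of a turn 10.7, either way. A call with a gripper value outside its range is refused whole. The fingers move at their own pace and stop on an object; "squeeze" is the grip in N (left out, the last holds). Time passes only in rows, so rows that do not move let the fingers close, or fill a call up. It gives the time, the measured TCP pose, the force and the opening at its end, in the units of the state.
- env.get_state(): the state, without advancing time (a new reading comes with each control period).
- env.read_camera(name): name is "scene" or "top"; returns the picture (480x640x3 uint8, red, green, blue); there is no depth.
- env.calibration(name): a dict with "camera_matrix" (3x3 intrinsics, pixels), "rvec" (rotation vector, rad) and "tvec" (3), from world to camera coordinates, as OpenCV has them. Camera axes: x right, y down, z forward; pixel columns grow to the right and rows downward; lengths in m; the calibration is good to about 2 mm. A picture is of the moment at which its call begins. calibration takes no time and is no camera call.
- env.hand_in(): hands the job in, once; it reports no verdict.
The state is a dict: "clock": time; "joint_pos": joint angles; "qvel": joint speeds; "tau": joint torques, N m; "tcp_pos": TCP position; "orientation": TCP orientation; "wrist_force": force on the tool from outside, world axes, zero at the start; "ft_torque": the same for the moment, N m; "finger_gap": finger opening in m.
Only numpy, scipy, OpenCV 4.12 (cv2) and the standard library are available. Lean on these libraries where they do the work, as an engineer would, in place of code of your own. Each camera call takes 0.05 s, during which the arm holds its last target. There are 200 camera calls.

## Working session

There is one attempt and no reset: what is moved stays moved. The work goes in short steps, Python scripts to look and compute and a tool call to move; the robot and the scene stay as the last step left them, time stands still between calls to the robot, and variables do not carry over. Pictures are saved under pics/ and viewed, about 12 in all and at most 16, crops included, and the job is handed in when it is done.

Besides the shell and the picture viewer there is one more tool, called after "Emit:" as name(argument=value, ...) on one line, values as JSON. carry_out: Moves the arm, as the interface text tells. Its arguments: {"type":"object","properties":{"moves":{"type":"array"},"squeeze":{"type":"number"}},"required":["moves"]}

```bash
ls; mkdir -p pics; python3 - <<'E'
from workcell import env
import cv2
for n in("scene","top"):
    cv2.imwrite(f"pics/{n}0.png",env.read_camera(n)[:,:,::-1])
    print(n,env.calibration(n))
print(env.get_state(), env.tip_reach)
E
```

```text
pics
scene {'camera_matrix': array([[459.92394437,   0.        , 323.33805545],
       [  0.        , 459.92394437, 239.02195434],
       [  0.        ,   0.        ,   1.        ]]), 'rvec': array([ 1.64186354,  1.90986952, -0.75908505]), 'tvec': array([ 0.06054115, -0.36145127,  1.49346659])}
top {'camera_matrix': array([[504.6990132 ,   0.        , 315.70340404],
       [  0.        , 504.6990132 , 238.17508212],
       [  0.        ,   0.        ,   1.        ]]), 'rvec': array([ 2.1139834 , -2.17819929,  0.10581008]), 'tvec': array([0.05052664, 0.61933079, 0.98853609])}
{'clock': 0.1, 'joint_pos': array([-1.42457230e+00,  3.13928754e-01,  4.51046558e-02,  1.30359299e+00,
        2.69915829e-06,  1.43121179e+00]), 'qvel': array([-9.84776446e-04, -2.57654896e-03,  4.30265195e-03,  2.58348093e-05,
       -7.47256748e-04,  1.25178787e-03]), 'tau': array([ 3.06867565e-03, -4.81725419e+01,  2.99244350e+01,  1.28031711e-02,
       -6.83145026e-05,  7.52338565e-06]), 'tcp_pos': array([ 0.16204868, -0.55124663,  0.24150099]), 'orientation': array([-5.72078873e-04,  8.00603666e-01, -5.99193720e-01, -5.73974892e-04]), 'wrist_force': array([0.29629463, 0.17746661, 0.1324269 ]), 'ft_torque': array([-0.05613016, -0.00753737, -0.00879194]), 'finger_gap': 0.08517590758529033} 0.011
```

View pics/top0.png

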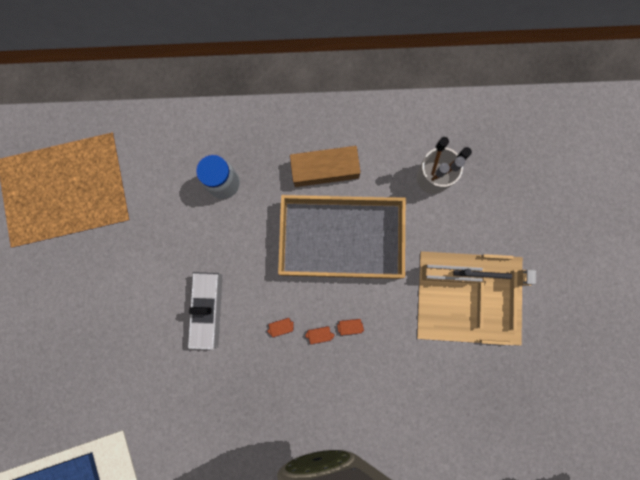

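View pics/scene0.png

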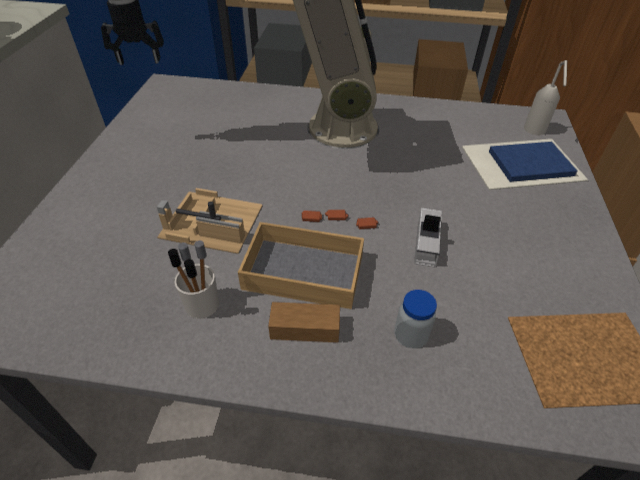

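```bash
cat > h.py <<'E'
import numpy as np,cv2
from workcell import env
from scipy.spatial.transform import Rotation as R
def grab(n,f=None):
    im=np.ascontiguousarray(env.read_camera(n)[:,:,::-1])
    if f: cv2.imwrite(f,im)
    return im
def world(n,px,z):
    c=env.calibration(n);K=c["camera_matrix"];M=cv2.Rodrigues(c["rvec"])[0];t=c["tvec"].ravel()
    px=np.atleast_2d(np.asarray(px,float));o=-M.T@t
    d=(M.T@np.linalg.inv(K)@np.c_[px,np.ones(len(px))].T).T
    return o+d*((z-o[2])/d[:,2])[:,None]
def pix(n,P):
    c=env.calibration(n);return cv2.projectPoints(np.atleast_2d(np.float64(P)),c["rvec"],c["tvec"],c["camera_matrix"],None)[0][:,0]
def sherds(im):
    h=cv2.cvtColor(im,cv2.COLOR_BGR2HSV)
    m=(((h[...,0]<9)|(h[...,0]>175))&(h[...,1]>150)&(h[...,2]>80)).astype(np.uint8)
    out=[]
    for c in cv2.findContours(m,0,1)[0]:
        if cv2.contourArea(c)<60: continue
        M=cv2.moments(c);w=world("top",[[M["m10"]/M["m00"],M["m01"]/M["m00"]]],.013)[0]
        q=world("top",c[:,0],.013)[:,:2]
        r=cv2.minAreaRect((q*1000).astype(np.float32));b=cv2.boxPoints(r)
        e=[b[1]-b[0],b[2]-b[1]];e=max(e,key=np.linalg.norm)
        out.append((w[:2].round(4),np.round(r[1],0),round(float(np.degrees(np.arctan2(e[1],e[0]))%180),1)))
    return out
def st():
    s=env.get_state();m=R.from_quat(s["orientation"][[1,2,3,0]]).as_matrix()
    return s,s["tcp_pos"],m
E
python3 - <<'E'
from h import *
a=cv2.imread("pics/top0.png");b=cv2.imread("pics/scene0.png")
r=lambda i,x,y,w,h:cv2.resize(i[y:y+h,x:x+w],(400,300),interpolation=cv2.INTER_CUBIC)
cv2.imwrite("pics/c0.png",np.vstack([np.hstack([r(a,145,255,120,90)[:, :],r(b,380,190,107,80)]),np.hstack([r(a,405,235,140,112),r(b,150,175,120,90)])]))
for s in sherds(a):print(s)
print("tray",world("top",[[281,197],[405,198],[404,277],[279,275]],.06).round(3).tolist())
print("bay",world("top",[[420,252],[522,253],[522,344],[418,342]],.004).round(3).tolist())
E
```

```text
(array([0.4254, 0.03  ]), array([26., 53.]), 99.6)
(array([ 0.4399, -0.0325]), array([26., 49.]), 94.7)
(array([0.4431, 0.1043]), array([26., 52.]), 103.5)
tray [[0.704, 0.099, 0.06], [0.693, -0.15, 0.06], [0.536, -0.14, 0.06], [0.547, 0.106, 0.06]]
bay [[0.589, -0.184, 0.004], [0.58, -0.394, 0.004], [0.395, -0.38, 0.004], [0.405, -0.17, 0.004]]
```

View pics/c0.png

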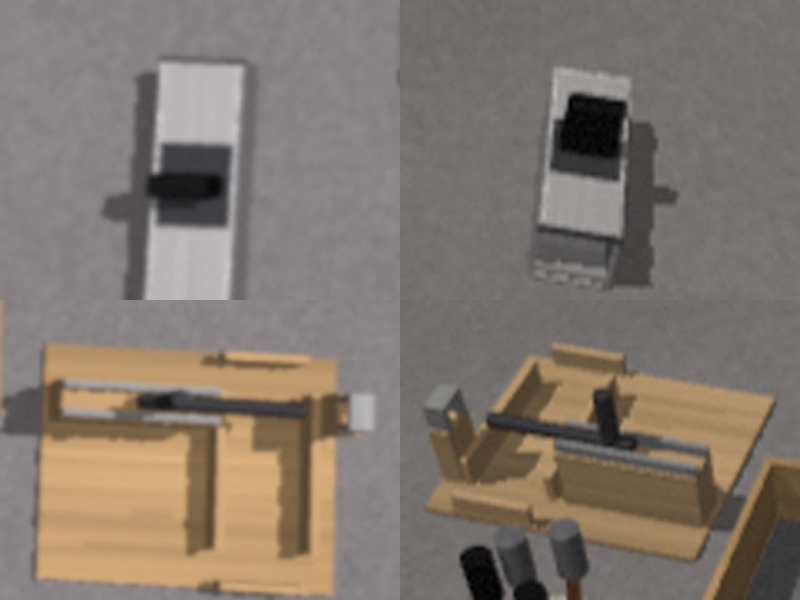

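```bash
python3 - <<'E'
from h import *
a=cv2.imread("pics/top0.png");b=cv2.imread("pics/scene0.png")
r=lambda i,x,y,w,h:cv2.resize(i[y:y+h,x:x+w],(400,400),interpolation=cv2.INTER_CUBIC)
cv2.imwrite("pics/c1.png",np.hstack([r(b,405,205,50,65),r(a,165,260,80,100)]))
# tin roof: bright low-sat area
h=cv2.cvtColor(a,cv2.COLOR_BGR2HSV);m=((h[...,2]>140)&(h[...,1]<40)).astype(np.uint8)
m[:, :170]=0;m[:,240:]=0;m[:260]=0;m[365:]=0
p=cv2.findNonZero(m)[:,0];w=world("top",p,.046)[:,:2]*1000
rr=cv2.minAreaRect(w.astype(np.float32));print("tin",rr,cv2.boxPoints(rr).round())
d=((h[...,2]<45)).astype(np.uint8);d[:,:170]=0;d[:,240:]=0;d[:290]=0;d[330:]=0
q=cv2.findNonZero(d)[:,0];print("handle px",q.min(0),q.max(0),world("top",[q.mean(0)],.088))
print("camtop",-cv2.Rodrigues(env.calibration("top")["rvec"])[0].T@env.calibration("top")["tvec"])
print("knob scene",world("scene",[[211,203]],.108),"top",world("top",[[464,272]],.108))
for j in (0,.045,.09):
    c,s=np.cos(-.043),np.sin(-.043);x,y=.045,.085-j
    P=[.492+c*x-s*y,-.282+s*x+c*y,.108];print(j,P,pix("scene",P),pix("top",P))
E
```

```text
tin ((477.15216064453125, 258.1260986328125), (203.12518310546875, 138.48280334472656), 0.41825419664382935) [[375. 327.]
 [376. 188.]
 [579. 190.]
 [578. 328.]]
handle px [189 307] [211 316] [[0.48126735 0.25585753 0.088     ]]
camtop [0.494127   0.00867384 1.05787071]
knob scene [[ 0.53993866 -0.24777979  0.108     ]] top [[ 0.53962859 -0.24463208  0.108     ]]
0 [np.float64(0.5406122776648166), np.float64(-0.19901297414511837), 0.108] [[231.41540276 205.47618441]] [[439.416716   272.20061059]]
0.045 [np.float64(0.5386778739121908), np.float64(-0.24397137805497518), 0.108] [[212.76350093 202.82179213]] [[463.67680157 272.5199495 ]]
0.09 [np.float64(0.536743470159565), np.float64(-0.288929781964832), 0.108] [[194.29465801 200.19345136]] [[488.00175761 272.8401423 ]]
```

View pics/c1.png

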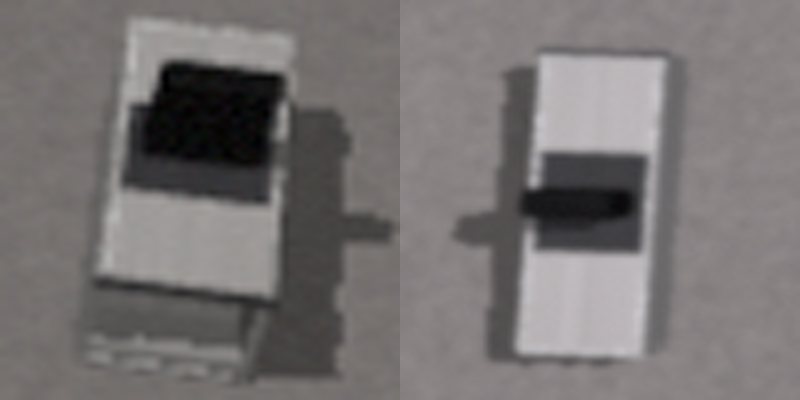

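```bash
cat >> h.py <<'E'
def down(yaw):  # tool pointing down, tool x at yaw deg
    return R.from_euler("z",yaw,degrees=True)*R.from_euler("x",180,degrees=True)
def plan(wps,start=None):
    """wps: (pos,Rotation,grip,nrows)"""
    if start is None:
        s=env.get_state();start=(s["tcp_pos"],R.from_quat(s["orientation"][[1,2,3,0]]))
    p,r=start;k=0
    for P,Q,g,n in wps:
        P=np.array(P);dr=(r.inv()*Q).as_rotvec()/n;dp=(P-p)/n
        print("--",P.round(3),"rows",n)
        for i in range(n):
            t=r.inv().apply(dp);d=np.degrees(dr)
            if i==0 or np.abs(dr).max()>1e-3: print(k+i,g,*np.r_[t.round(4),d.round(1)],sep=",")
            r=r*R.from_rotvec(dr)
        k+=n;p=P;r=Q
E
python3 - <<'E'
from h import *
w=world("top",[[192.6,273],[218.6,274],[188.4,348],[214,349]],.046);print(w.round(4),w.mean(0))
f=w[:2].mean(0)-w[2:].mean(0);print("tin yaw",np.degrees(np.arctan2(f[1],f[0])),np.linalg.norm(f))
plan([((.44,-.0325,.12),down(4.7),0.3,10)])
E
```

```text
[[0.5568 0.282  0.046 ]
 [0.5532 0.2294 0.046 ]
 [0.4085 0.2902 0.046 ]
 [0.4052 0.2392 0.046 ]] [0.4809225  0.26018044 0.046     ]
tin yaw -3.4667103755353064 0.1483669867390942
-- [ 0.44  -0.032  0.12 ] rows 10
0,0.3,-0.0419,-0.0413,0.0122,-0.0,0.0,-7.8
1,0.3,-0.0359,-0.0466,0.0122,-0.0,0.0,-7.8
2,0.3,-0.0292,-0.0511,0.0122,-0.0,0.0,-7.8
3,0.3,-0.022,-0.0546,0.0122,-0.0,0.0,-7.8
4,0.3,-0.0143,-0.0571,0.0122,-0.0,0.0,-7.8
5,0.3,-0.0064,-0.0585,0.0122,-0.0,0.0,-7.8
6,0.3,0.0016,-0.0588,0.0122,-0.0,0.0,-7.8
7,0.3,0.0096,-0.0581,0.0122,-0.0,0.0,-7.8
8,0.3,0.0174,-0.0562,0.0122,-0.0,0.0,-7.8
9,0.3,0.0249,-0.0533,0.0122,-0.0,0.0,-7.8
```

Emit:
carry_out(moves=[0.3,-0.042,-0.041,0.012,0,0,-7.8,0.3,-0.036,-0.047,0.012,0,0,-7.8,0.3,-0.029,-0.051,0.012,0,0,-7.8,0.3,-0.022,-0.055,0.012,0,0,-7.8,0.3,-0.014,-0.057,0.012,0,0,-7.8], squeeze=30)

```text
clock: 0.72
tcp_pos: [0.3016, -0.2877, 0.1779]
orientation: [-0.001, 0.957, -0.291, -0.0]
wrist_force: [1.2, -1.0, -0.2]
finger_gap: 0.0559
```

Emit:
carry_out(moves=[0.3,-0.006,-0.058,0.012,0,0,-7.8,0.3,0.002,-0.059,0.012,0,0,-7.8,0.3,0.01,-0.058,0.012,0,0,-7.8,0.3,0.017,-0.056,0.012,0,0,-7.8,0.3,0.025,-0.053,0.012,0,0,-7.8])

```text
clock: 1.35
tcp_pos: [0.439, -0.0178, 0.1163]
orientation: [-0.0, 0.998, 0.056, 0.001]
wrist_force: [1.6, -0.8, -0.1]
finger_gap: 0.0553
```

```bash
python3 - <<'E'
from h import *
s,p,m=st();print(p,m.round(3).tolist(),s["finger_gap"],s["joint_pos"].round(2))
im=grab("top")
for x in sherds(im):print(x)
plan([((.44,-.0325,.045),down(4.7),.3,5),((.44,-.0325,.012),down(4.7),.3,2)])
E
```

```text
[ 0.43895404 -0.01784996  0.11633281] [[0.994, 0.111, 0.002], [0.111, -0.994, 0.001], [0.002, -0.0, -1.0]] 0.05534444772193742 [-0.22  0.14 -0.51  0.93  0.    1.23]
(array([0.4435, 0.1097]), array([26., 52.]), 104.2)
-- [ 0.44  -0.032  0.045] rows 5
0,0.3,-0.0007,0.0042,0.014,-0.1,-0.0,0.5
1,0.3,-0.0006,0.0042,0.014,-0.1,-0.0,0.5
2,0.3,-0.0006,0.0042,0.014,-0.1,-0.0,0.5
3,0.3,-0.0006,0.0042,0.014,-0.1,-0.0,0.5
4,0.3,-0.0005,0.0041,0.014,-0.1,-0.0,0.5
-- [ 0.44  -0.032  0.012] rows 2
5,0.3,0.0,-0.0,0.0165,0.0,0.0,0.0
```

Emit:
carry_out(moves=[0.3,-0.001,0.005,0.025,0,0,0.8,0.3,0,0.005,0.025,0,0,0.8,0.3,0,0.005,0.025,0,0,0.8,0.3,0,0,0.022,0,0,0,0.3,0,0,0.004,0,0,0])

```text
clock: 2.02
tcp_pos: [0.4414, -0.0221, 0.0102]
orientation: [-0.003, 0.999, 0.045, 0.001]
wrist_force: [-0.8, -0.9, 0.1]
finger_gap: 0.0557
```

Emit:
carry_out(moves=[-1,0,0,0,0,0,0,-1,0,0,0,0,0,0,-1,0,0,0,0,0,0,-1,0,0,0,0,0,0,-1,0,0,0,0,0,0])

```text
clock: 2.65
tcp_pos: [0.4431, -0.0226, 0.0126]
orientation: [-0.003, 0.999, 0.045, 0.002]
wrist_force: [0.1, -0.2, -0.5]
finger_gap: 0.0292
```

```bash
python3 - <<'E'
from h import *
plan([((.45,-.03,.12),down(3),-1,3),((.615,-.096,.12),down(-2.5),-1,4),((.615,-.096,.022),down(-2.5),-1,5)])
E
```

```text
-- [ 0.45 -0.03  0.12] rows 3
0,-1,0.0023,0.0025,-0.0358,-0.1,-0.1,0.7
1,-1,0.0022,0.0025,-0.0358,-0.1,-0.1,0.7
2,-1,0.0022,0.0025,-0.0358,-0.1,-0.1,0.7
-- [ 0.615 -0.096  0.12 ] rows 4
3,-1,0.0403,0.0186,0.0,0.0,-0.0,1.4
4,-1,0.0408,0.0177,0.0,0.0,-0.0,1.4
5,-1,0.0412,0.0167,0.0,0.0,-0.0,1.4
6,-1,0.0416,0.0157,0.0,0.0,-0.0,1.4
-- [ 0.615 -0.096  0.022] rows 5
7,-1,0.0,-0.0,0.0196,0.0,0.0,0.0
```

Emit:
carry_out(moves=[-1,0,0,-0.03,0,0,0,-1,0.002,0.003,-0.04,0,0,0.7,-1,0.002,0.003,-0.04,0,0,1,-1,0.04,0.019,0,0,0,1.4,-1,0.041,0.018,0,0,0,1.4])

```text
clock: 3.28
tcp_pos: [0.5284, -0.0614, 0.1268]
orientation: [-0.003, 1.0, 0.005, 0.002]
wrist_force: [0.4, 0.1, 0.8]
finger_gap: 0.0292
```

Emit:
carry_out(moves=[-1,0.041,0.017,0,0,0,1.4,-1,0.042,0.016,0,0,0,1.4,-1,0,0,0,0,0,0,-1,0,0,0,0,0,0,-1,0,0,0,0,0,0])

```text
clock: 3.9
tcp_pos: [0.6145, -0.0962, 0.126]
orientation: [-0.003, 1.0, -0.02, 0.001]
wrist_force: [0.2, 0.5, -0.5]
finger_gap: 0.0297
```

```bash
python3 - <<'E'
from h import *
s,p,m=st();print(s["qvel"].round(3),s["finger_gap"])
plan([((.615,-.096,.04),down(-2.5),-1,3),((.615,-.096,.021),down(-2.5),-1,2)])
for x in sherds(grab("top")):print(x)
E
```

```text
[ 0.002 -0.004 -0.014  0.008  0.    -0.002] 0.029699993331257175
-- [ 0.615 -0.096  0.04 ] rows 3
0,-1,0.0001,0.0001,0.0287,-0.1,-0.0,0.1
1,-1,0.0001,0.0,0.0287,-0.1,-0.0,0.1
2,-1,0.0001,-0.0,0.0287,-0.1,-0.0,0.1
-- [ 0.615 -0.096  0.021] rows 2
3,-1,0.0,-0.0,0.0095,0.0,0.0,0.0
(array([0.427 , 0.0294]), array([26., 53.]), 99.6)
(array([0.4418, 0.1091]), array([25., 52.]), 104.2)
```

Emit:
carry_out(moves=[-1,0,0,0.028,0,0,0,-1,0,0,0.028,0,0,0,-1,0,0,0.028,0,0,0,-1,0,0,0.014,0,0,0,-1,0,0,0.006,0,0,0])

```text
clock: 4.58
tcp_pos: [0.613, -0.0939, 0.0234]
orientation: [-0.003, 1.0, -0.019, 0.003]
wrist_force: [-0.9, 0.1, 0.3]
finger_gap: 0.0294
```

Emit:
carry_out(moves=[0.1,0,0,0,0,0,0,0.1,0,0,0,0,0,0,0.1,0,0,-0.02,0,0,0,0.1,0,0,-0.045,0,0,0,0.2,0,0,-0.035,0,0,0])

```text
clock: 5.2
tcp_pos: [0.6119, -0.0942, 0.1267]
orientation: [-0.003, 1.0, -0.019, 0.003]
wrist_force: [0.1, 0.2, -0.2]
finger_gap: 0.0511
```

```bash
python3 - <<'E'
from h import *
plan([((.427,.029,.12),down(9.6),.3,5),((.427,.029,.03),down(9.6),.3,3)])
E
```

```text
-- [0.427 0.029 0.12 ] rows 5
0,0.3,-0.0379,-0.0232,0.0012,-0.1,-0.1,-2.4
1,0.3,-0.0369,-0.0247,0.0013,-0.1,-0.1,-2.4
2,0.3,-0.0359,-0.0262,0.0013,-0.1,-0.1,-2.4
3,0.3,-0.0348,-0.0277,0.0013,-0.1,-0.1,-2.4
4,0.3,-0.0336,-0.0291,0.0013,-0.1,-0.1,-2.4
-- [0.427 0.029 0.03 ] rows 3
5,0.3,0.0,-0.0,0.03,0.0,0.0,0.0
```

Emit:
carry_out(moves=[0.3,-0.038,-0.023,0.001,0,0,-2.4,0.3,-0.037,-0.025,0.001,0,0,-2.4,0.3,-0.036,-0.026,0.001,0,0,-2.4,0.3,-0.035,-0.028,0.001,0,0,-2.4,0.3,-0.034,-0.029,0.001,0,0,-2.4])

```text
clock: 5.82
tcp_pos: [0.4305, 0.0279, 0.1286]
orientation: [0.001, 0.996, 0.087, 0.014]
wrist_force: [-0.2, 0.9, 1.1]
finger_gap: 0.0556
```

Emit:
carry_out(moves=[0.3,0,0,0,0,0,0,0.3,0,0,0.03,0,0,0,0.3,0,0,0.03,0,0,0,0.3,0,0,0.03,0,0,0,0.3,0,0,0.004,0,0,0])

```text
clock: 6.45
tcp_pos: [0.4391, 0.0277, 0.0384]
orientation: [0.003, 0.996, 0.087, 0.022]
wrist_force: [-0.5, -0.2, 0.5]
finger_gap: 0.0556
```

```bash
python3 - <<'E'
from h import *
print(st()[0]["joint_pos"].round(3),st()[2].round(3).tolist(), st()[1])
plan([((.427,.029,.03),down(9.6),.3,2),((.427,.029,.013),down(9.6),.3,2)])
E
```

```text
[-0.122  0.201 -0.657  0.669  0.003  1.273] [[0.984, 0.174, 0.044], [0.174, -0.985, -0.002], [0.043, 0.01, -0.999]] [0.43910619 0.02767736 0.03844174]
-- [0.427 0.029 0.03 ] rows 2
0,0.3,-0.006,-0.0017,0.0039,0.3,-1.2,0.2
1,0.3,-0.0059,-0.0017,0.0041,0.3,-1.2,0.2
-- [0.427 0.029 0.013] rows 2
2,0.3,0.0,-0.0,0.0085,0.0,0.0,0.0
```

Emit:
carry_out(moves=[0.3,-0.007,-0.001,0.003,0.3,-1.4,0,0.3,-0.006,-0.001,0.003,0.3,-1.2,0,0.3,0,0,0.01,0,0,0,0.3,0,0,0.008,0,0,0,0.3,0,0,0,0,0,0])

```text
clock: 7.08
tcp_pos: [0.4289, 0.0265, 0.0156]
orientation: [0.0, 0.996, 0.087, 0.0]
wrist_force: [-0.3, 0.9, -0.3]
finger_gap: 0.0556
```

Emit:
carry_out(moves=[-1,0,0,0,0,0,0,-1,0,0,0,0,0,0,-1,0,0,0,0,0,0,-1,0,0,0,0,0,0,-1,0,0,0,0,0,0])

```text
clock: 7.7
tcp_pos: [0.4292, 0.0265, 0.0161]
orientation: [0.0, 0.996, 0.087, 0.001]
wrist_force: [-0.2, 0.1, -0.2]
finger_gap: 0.029
```

```bash
python3 - <<'E'
from h import *
s,p,m=st();print(s["finger_gap"])
yaw=np.degrees(np.arctan2(m[1,0],m[0,0]))
q=down(yaw)
plan([((p[0],p[1],.125),q,-1,3),((.619,-.035,.125),down(-2.5),-1,5),((.619,-.035,.022),down(-2.5),-1,5)])
E
```

```text
0.028952101600668197
-- [0.429 0.027 0.125] rows 3
0,-1,0.0,0.0,-0.0363,0.0,-0.0,-0.0
-- [ 0.619 -0.035  0.125] rows 5
3,-1,0.0352,0.0187,0.0,0.0,-0.0,2.5
4,-1,0.036,0.0172,0.0,0.0,-0.0,2.5
5,-1,0.0367,0.0156,0.0,0.0,-0.0,2.5
6,-1,0.0374,0.014,0.0,0.0,-0.0,2.5
7,-1,0.038,0.0123,0.0,0.0,-0.0,2.5
-- [ 0.619 -0.035  0.022] rows 5
8,-1,0.0,-0.0,0.0206,0.0,0.0,0.0
```

Emit:
carry_out(moves=[-1,0,0,-0.025,0,0,0,-1,0,0,-0.045,0,0,0,-1,0,0,-0.045,0,0,0,-1,0.035,0.019,0,0,0,2.5,-1,0.036,0.017,0,0,0,2.5])

```text
clock: 8.32
tcp_pos: [0.5032, 0.0023, 0.1347]
orientation: [0.0, 0.999, 0.043, -0.001]
wrist_force: [1.2, 0.2, -0.2]
finger_gap: 0.0291
```

Emit:
carry_out(moves=[-1,0.037,0.016,0,0,0,2.5,-1,0.037,0.014,0,0,0,2.5,-1,0.038,0.012,0,0,0,2.5,-1,0,0,0,0,0,0,-1,0,0,0,0,0,0])

```text
clock: 8.95
tcp_pos: [0.6219, -0.0371, 0.1334]
orientation: [-0.0, 1.0, -0.025, -0.001]
wrist_force: [0.2, 0.3, -0.7]
finger_gap: 0.0291
```

```bash
python3 - <<'E'
from h import *
s,p,m=st();print(s["finger_gap"],p)
plan([((.619,-.035,.04),down(-2.5),-1,3),((.619,-.035,.024),down(-2.5),-1,2)])
for x in sherds(grab("top")):print(x)
E
```

```text
0.029052261604591987 [ 0.62185899 -0.03711398  0.13339424]
-- [ 0.619 -0.035  0.04 ] rows 3
0,-1,-0.0009,-0.0007,0.0311,-0.0,0.0,-0.1
1,-1,-0.001,-0.0007,0.0311,-0.0,0.0,-0.1
2,-1,-0.001,-0.0007,0.0311,-0.0,0.0,-0.1
-- [ 0.619 -0.035  0.024] rows 2
3,-1,0.0,-0.0,0.008,0.0,0.0,0.0
(array([0.4436, 0.12  ]), array([24., 41.]), 138.9)
```

Emit:
carry_out(moves=[-1,0,0,0.031,0,0,0,-1,0,0,0.031,0,0,0,-1,0,0,0.031,0,0,0,-1,0,0,0.011,0,0,0,-1,0,0,0.005,0,0,0])

```text
clock: 9.62
tcp_pos: [0.6187, -0.0351, 0.0253]
orientation: [0.0, 1.0, -0.023, 0.001]
wrist_force: [-0.7, 0.4, 0.1]
finger_gap: 0.029
```

Emit:
carry_out(moves=[0.1,0,0,0,0,0,0,0.1,0,0,0,0,0,0,0.1,0,0,-0.02,0,0,0,0.1,0,0,-0.045,0,0,0,0.2,0,0,-0.035,0,0,0])

```text
clock: 10.25
tcp_pos: [0.6184, -0.035, 0.1294]
orientation: [0.0, 1.0, -0.023, 0.001]
wrist_force: [0.7, -0.4, 0.5]
finger_gap: 0.0514
```

```bash
python3 - <<'E'
from h import *
for x in sherds(grab("top","pics/top1.png")):print(x)
a=cv2.imread("pics/top1.png")[150:400,150:550]
b=grab("scene")[180:330,220:460]
cv2.imwrite("pics/c2.png",np.hstack([cv2.resize(a,(480,300)),cv2.resize(b,(320,200))[:, :]]) if 0 else np.vstack([cv2.resize(a,(480,300)),cv2.resize(b,(480,300))]))
E
```

```text
(no output)
```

View pics/c2.png

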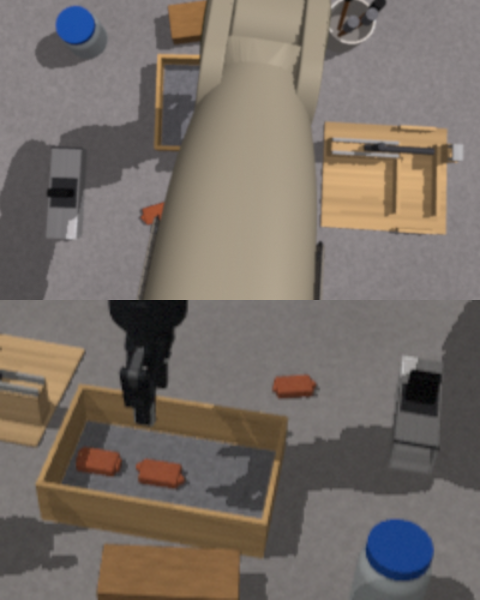

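```bash
python3 - <<'E'
from h import *
plan([((.4425,.107,.125),down(13.8),.3,5)])
E
```

```text
-- [0.442 0.107 0.125] rows 5
0,0.3,-0.037,-0.0268,0.0012,0.0,-0.1,-3.3
1,0.3,-0.0354,-0.0289,0.0012,0.0,-0.1,-3.3
2,0.3,-0.0337,-0.0309,0.0013,0.0,-0.1,-3.3
3,0.3,-0.0318,-0.0327,0.0014,0.0,-0.1,-3.3
4,0.3,-0.0299,-0.0345,0.0015,0.0,-0.1,-3.3
```

Emit:
carry_out(moves=[0.3,-0.037,-0.027,0.001,0,0,-3.3,0.3,-0.035,-0.029,0.001,0,0,-3.3,0.3,-0.034,-0.031,0.001,0,0,-3.3,0.3,-0.032,-0.033,0.001,0,0,-3.3,0.3,-0.03,-0.035,0.001,0,0,-3.3])

```text
clock: 10.98
tcp_pos: [0.4418, 0.1089, 0.1264]
orientation: [0.002, 0.992, 0.123, 0.009]
wrist_force: [0.3, 0.4, 0.4]
finger_gap: 0.0555
```

Emit:
carry_out(moves=[0.3,0,0,0,0,0,0,0.3,0,0,0.03,0,0,0,0.3,0,0,0.03,0,0,0,0.3,0,0,0.02,0,0,0,0.3,0,0,0,0,0,0])

```text
clock: 11.6
tcp_pos: [0.4452, 0.1095, 0.0464]
orientation: [0.003, 0.992, 0.123, 0.013]
wrist_force: [0.3, -1.0, 0.1]
finger_gap: 0.0552
```

```bash
python3 - <<'E'
from h import *
print(st()[0]["qvel"].round(3))
plan([((.4425,.107,.03),down(13.8),.3,2),((.4425,.107,.013),down(13.8),.3,2)])
E
```

```text
[-0.007 -0.012  0.029  0.005 -0.002 -0.001]
-- [0.442 0.107 0.03 ] rows 2
0,0.3,-0.0018,0.0008,0.0082,0.2,-0.7,0.2
1,0.3,-0.0017,0.0008,0.0082,0.2,-0.7,0.2
-- [0.442 0.107 0.013] rows 2
2,0.3,0.0,-0.0,0.0085,0.0,0.0,0.0
```

Emit:
carry_out(moves=[0.3,-0.002,0.001,0.009,0.3,-0.9,0,0.3,-0.001,0.001,0.009,0.2,-0.7,0,0.3,0,0,0.009,0,0,0,0.3,0,0,0.007,0,0,0,0.3,0,0,0,0,0,0])

```text
clock: 12.22
tcp_pos: [0.4459, 0.106, 0.0121]
orientation: [0.0, 0.992, 0.123, -0.001]
wrist_force: [-0.1, 0.2, 0.1]
finger_gap: 0.0557
```

Emit:
carry_out(moves=[-1,0,0,0,0,0,0,-1,0,0,0,0,0,0,-1,0,0,0,0,0,0,-1,0,0,0,0,0,0,-1,0,0,0,0,0,0])

```text
clock: 12.85
tcp_pos: [0.4463, 0.1063, 0.0129]
orientation: [0.0, 0.992, 0.123, 0.0]
wrist_force: [-1.2, 0.3, 0.1]
finger_gap: 0.0295
```

```bash
python3 - <<'E'
from h import *
s,p,m=st();print(s["finger_gap"])
yaw=np.degrees(np.arctan2(m[1,0],m[0,0]))
q=down(yaw)
plan([((p[0],p[1],.13),q,-1,3),((.622,.028,.13),down(-2.5),-1,5),((.622,.028,.022),down(-2.5),-1,5)])
E
```

```text
0.029453886531941573
-- [0.446 0.106 0.13 ] rows 3
0,-1,0.0,0.0,-0.039,0.0,-0.0,-0.0
-- [0.622 0.028 0.13 ] rows 5
3,-1,0.0302,0.0238,0.0,-0.0,-0.0,3.3
4,-1,0.0316,0.022,0.0,-0.0,-0.0,3.3
5,-1,0.0328,0.0201,0.0,-0.0,-0.0,3.3
6,-1,0.0339,0.0182,0.0,-0.0,-0.0,3.3
7,-1,0.0349,0.0162,0.0,-0.0,-0.0,3.3
-- [0.622 0.028 0.022] rows 5
8,-1,0.0,-0.0,0.0216,0.0,0.0,0.0
```

Emit:
carry_out(moves=[-1,0,0,-0.03,0,0,0,-1,0,0,-0.045,0,0,0,-1,0,0,-0.042,0,0,0,-1,0.03,0.024,0,0,0,3.3,-1,0.032,0.022,0,0,0,3.3])

```text
clock: 13.48
tcp_pos: [0.5152, 0.0751, 0.1335]
orientation: [0.0, 0.998, 0.065, -0.001]
wrist_force: [0.6, 0.5, -0.5]
finger_gap: 0.0291
```

Emit:
carry_out(moves=[-1,0.033,0.02,0,0,0,3.3,-1,0.034,0.018,0,0,0,3.3,-1,0.035,0.016,0,0,0,3.3,-1,0,0,0,0,0,0,-1,0,0,0.02,0,0,0])

```text
clock: 14.1
tcp_pos: [0.6272, 0.0255, 0.1138]
orientation: [0.0, 1.0, -0.025, 0.001]
wrist_force: [-0.3, -0.1, -0.2]
finger_gap: 0.0291
```

```bash
python3 - <<'E'
from h import *
plan([((.622,.028,.021),down(-2.5),-1,5)])
E
```

```text
-- [0.622 0.028 0.021] rows 5
0,-1,-0.0011,-0.0004,0.0186,0.0,-0.0,-0.1
1,-1,-0.0011,-0.0004,0.0186,0.0,-0.0,-0.1
2,-1,-0.0011,-0.0004,0.0186,0.0,-0.0,-0.1
3,-1,-0.0011,-0.0004,0.0186,0.0,-0.0,-0.1
4,-1,-0.0011,-0.0004,0.0186,0.0,-0.0,-0.1
```

Emit:
carry_out(moves=[-1,-0.001,0,0.026,0,0,0,-1,-0.001,0,0.026,0,0,0,-1,-0.001,0,0.026,0,0,0,-1,-0.001,0,0.011,0,0,0,-1,0,0,0.004,0,0,0])

```text
clock: 14.72
tcp_pos: [0.618, 0.0277, 0.0183]
orientation: [-0.0, 1.0, -0.023, -0.002]
wrist_force: [-7.3, -0.6, 26.1]
finger_gap: 0.0289
```

Emit:
carry_out(moves=[0.1,0,0,0,0,0,0,0.1,0,0,0,0,0,0,0.1,0,0,-0.02,0,0,0,0.1,0,0,-0.06,0,0,0,0.1,0,0,-0.06,0,0,0])

```text
clock: 15.35
tcp_pos: [0.6158, 0.0283, 0.1592]
orientation: [-0.0, 1.0, -0.022, -0.005]
wrist_force: [0.7, -0.8, 0.3]
finger_gap: 0.0469
```

```bash
python3 - <<'E'
from h import *
print(world("top",[[443,166],[462,152]],.09),world("top",[[462,152],[440,145]],.17))
plan([((.54,-.246,.165),down(-2.5),0,5),((.54,-.246,.088),down(-2.5),0,3)])
E
```

```text
[[ 0.74841352 -0.22195608  0.09      ]
 [ 0.77519205 -0.2605754   0.09      ]] [[ 0.75196043 -0.23832042  0.17      ]
 [ 0.7663496  -0.19981259  0.17      ]]
-- [ 0.54  -0.246  0.165] rows 5
0,0,-0.0127,0.0555,-0.0011,-0.0,0.1,-0.0
1,0,-0.0127,0.0555,-0.0011,-0.0,0.1,-0.0
2,0,-0.0127,0.0555,-0.0011,-0.0,0.1,-0.0
3,0,-0.0127,0.0555,-0.0011,-0.0,0.1,-0.0
4,0,-0.0127,0.0555,-0.0011,-0.0,0.1,-0.0
-- [ 0.54  -0.246  0.088] rows 3
5,0,0.0,-0.0,0.0257,0.0,0.0,0.0
```

Brush pot is well clear. On to the bolt.

Emit:
carry_out(moves=[0,-0.013,0.055,-0.001,0,0,0,0,-0.013,0.055,-0.001,0,0,0,0,-0.013,0.055,-0.001,0,0,0,0,-0.013,0.055,-0.001,0,0,0,0,-0.013,0.055,-0.001,0,0,0])

```text
clock: 15.98
tcp_pos: [0.5451, -0.248, 0.1761]
orientation: [0.002, 1.0, -0.017, 0.006]
wrist_force: [1.1, -0.3, 0.4]
finger_gap: 0.0428
```

Emit:
carry_out(moves=[0,0,0,0,0,0,0,0,0,0,0,0,0,0,0,0,0,0,0,0,0,0,0,0,0,0,0,0,0,0,0,0,0,0,0])

```text
clock: 16.6
tcp_pos: [0.5454, -0.2487, 0.1774]
orientation: [0.002, 1.0, -0.018, 0.007]
wrist_force: [0.3, 0.2, -0.2]
finger_gap: 0.0423
```

```bash
python3 - <<'E'
from h import *
t=grab("top","pics/top2.png");b=grab("scene")
cv2.imwrite("pics/c3.png",np.hstack([cv2.resize(b[160:280,140:260],(400,400)),cv2.resize(t[180:300,270:420],(400,400))]))
print(sherds(t))
plan([((.539,-.246,.088),down(-2.5),0,5)])
E
```

```text
[(array([0.618 , 0.0325]), array([52., 25.]), 88.2), (array([ 0.6172, -0.0338]), array([52., 25.]), 88.2), (array([ 0.6362, -0.0925]), array([50., 27.]), 88.1)]
-- [ 0.539 -0.246  0.088] rows 5
0,0,-0.0015,-0.0006,0.0179,0.1,-0.2,0.1
1,0,-0.0015,-0.0006,0.0179,0.1,-0.2,0.1
2,0,-0.0014,-0.0006,0.0179,0.1,-0.2,0.1
3,0,-0.0014,-0.0006,0.0179,0.1,-0.2,0.1
4,0,-0.0013,-0.0006,0.0179,0.1,-0.2,0.1
```

View pics/c3.png

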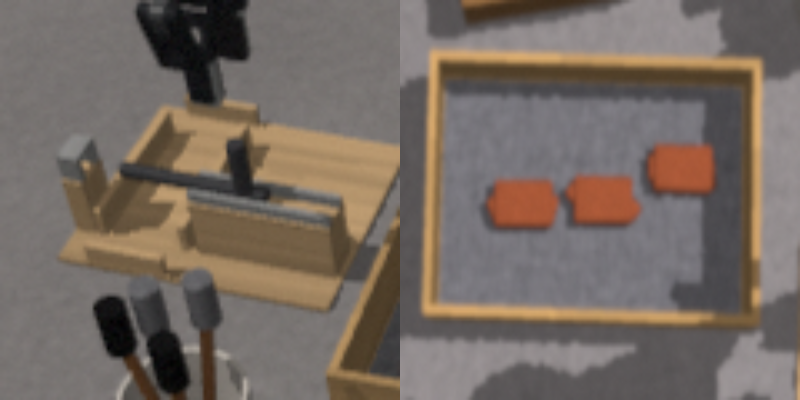

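Emit:
carry_out(moves=[0,-0.002,-0.001,0.022,0,-0.2,0,0,-0.002,-0.001,0.022,0,-0.2,0,0,-0.002,0,0.022,0,-0.2,0,0,-0.001,0,0.018,0,-0.2,0,0,0,0,0.004,0,0,0])

```text
clock: 17.32
tcp_pos: [0.5403, -0.2461, 0.0879]
orientation: [0.003, 1.0, -0.017, 0.001]
wrist_force: [0.4, -0.3, 0.5]
finger_gap: 0.0429
```

Emit:
carry_out(moves=[-1,0,0,0,0,0,0,-1,0,0,0,0,0,0,-1,0,0,0,0,0,0,-1,0,0,0,0,0,0,-1,0,0,0,0,0,0])

```text
clock: 17.95
tcp_pos: [0.5402, -0.246, 0.0886]
orientation: [0.003, 1.0, -0.017, 0.0]
wrist_force: [-1.0, -0.5, -3.7]
finger_gap: 0.0131
```

Emit:
carry_out(moves=[-1,0,-0.012,0,0,0,0,-1,0,-0.012,0,0,0,0,-1,0,-0.012,0,0,0,0,-1,0,-0.01,0,0,0,0,-1,0,-0.006,0,0,0,0])

```text
clock: 18.58
tcp_pos: [0.5448, -0.1942, 0.0886]
orientation: [0.007, 1.0, -0.017, 0.003]
wrist_force: [-0.0, -23.2, -13.7]
finger_gap: 0.0132
```

Emit:
carry_out(moves=[0,0,0.001,0,0,0,0,0,0,0,0,0,0,0,0,0,0,0,0,0,0,0,0,0,-0.04,0,0,0,0,0,0,-0.045,0,0,0])

```text
clock: 19.2
tcp_pos: [0.5406, -0.1907, 0.1731]
orientation: [0.005, 1.0, -0.017, -0.002]
wrist_force: [0.4, -0.2, 0.1]
finger_gap: 0.0428
```

```bash
python3 - <<'E'
from h import *
plan([((.481,.258,.165),down(-3.5),0,8)])
E
```

```text
-- [0.481 0.258 0.165] rows 8
0,0,-0.0093,-0.0558,0.0005,0.1,0.0,0.2
1,0,-0.0095,-0.0558,0.0006,0.1,0.0,0.2
2,0,-0.0097,-0.0558,0.0007,0.1,0.0,0.2
3,0,-0.0099,-0.0557,0.0007,0.1,0.0,0.2
4,0,-0.0101,-0.0557,0.0008,0.1,0.0,0.2
5,0,-0.0103,-0.0556,0.0008,0.1,0.0,0.2
6,0,-0.0105,-0.0556,0.0009,0.1,0.0,0.2
7,0,-0.0107,-0.0556,0.0009,0.1,0.0,0.2
```

Emit:
carry_out(moves=[0,-0.009,-0.056,0,0,0,0.2,0,-0.01,-0.056,0,0,0,0.2,0,-0.01,-0.056,0,0,0,0.2,0,-0.01,-0.056,0,0,0,0.2,0,-0.01,-0.056,0,0,0,0.2])

```text
clock: 19.82
tcp_pos: [0.5068, 0.0935, 0.1762]
orientation: [0.006, 1.0, -0.031, 0.004]
wrist_force: [0.6, 0.6, 0.2]
finger_gap: 0.0424
```

Emit:
carry_out(moves=[0,-0.01,-0.056,0,0,0,0.2,0,-0.01,-0.056,0,0,0,0.2,0,-0.01,-0.054,0,0,0,0.2,0,0,0,0,0,0,0,0,0,0,0,0,0,0])

```text
clock: 20.45
tcp_pos: [0.4844, 0.2702, 0.1756]
orientation: [0.005, 0.999, -0.033, 0.005]
wrist_force: [-0.7, -0.3, -0.4]
finger_gap: 0.0432
```

```bash
python3 - <<'E'
from h import *
plan([((.481,.258,.12),down(-3.5),0.2,2),((.481,.258,.066),down(-3.5),0.2,3)])
print(sherds(grab("top")))
E
```

```text
-- [0.481 0.258 0.12 ] rows 2
0,0.2,-0.0016,0.0059,0.0278,0.3,-0.3,-0.1
1,0.2,-0.0015,0.006,0.0278,0.3,-0.3,-0.1
-- [0.481 0.258 0.066] rows 3
2,0.2,-0.0,-0.0,0.018,0.0,0.0,0.0
[(array([0.6159, 0.0287]), array([52., 25.]), 88.2), (array([ 0.616 , -0.0204]), array([37., 25.]), 88.2), (array([ 0.6364, -0.0907]), array([50., 27.]), 88.1)]
```

Emit:
carry_out(moves=[0.2,-0.002,0.006,0.024,0.3,-0.3,0,0.2,-0.001,0.006,0.024,0.3,-0.3,0,0.2,0,0,0.024,0,0,0,0.2,0,0,0.024,0,0,0,0.2,0,0,0.012,0,0,0])

```text
clock: 21.12
tcp_pos: [0.4844, 0.2502, 0.0672]
orientation: [-0.001, 0.999, -0.04, 0.001]
wrist_force: [0.3, -0.7, 0.2]
finger_gap: 0.0512
```

```bash
python3 - <<'E'
from h import *
s,p,m=st();print(s["wrist_force"],m.round(3).tolist(),p,s["joint_pos"].round(2))
b=grab("scene");cv2.imwrite("pics/c4.png",cv2.resize(b[140:290,370:490],(480,600)))
E
```

```text
[ 0.27914379 -0.70680532  0.21543288] [[0.997, -0.079, 0.003], [-0.079, -0.997, 0.003], [0.003, -0.003, -1.0]] [0.48442586 0.25016025 0.06718134] [ 0.33  0.37 -0.33  0.87  0.    1.98]
```

View pics/c4.png

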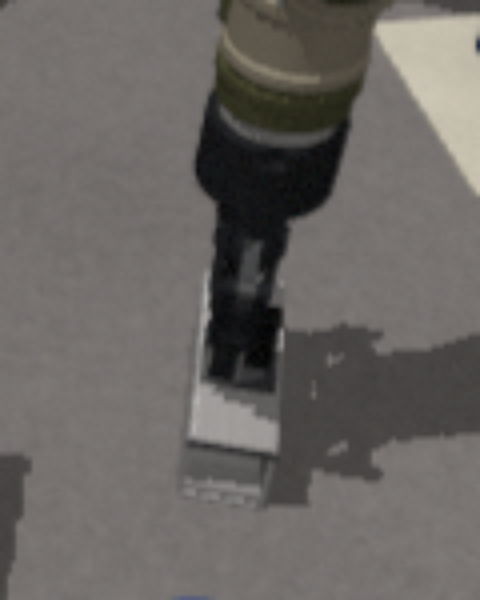

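Emit:
carry_out(moves=[0.2,-0.001,-0.006,0,0,0,-0.7,0.2,-0.001,-0.004,0,0,0,-0.5,0.2,0,0,0,0,0,0,-1,0,0,0,0,0,0,-1,0,0,0,0,0,0], squeeze=90)

```text
clock: 21.8
tcp_pos: [0.4844, 0.261, 0.0691]
orientation: [-0.002, 1.0, -0.029, 0.003]
wrist_force: [-4.0, 0.4, 3.0]
finger_gap: 0.0156
```

Emit:
carry_out(moves=[-1,0,0,0,0,0,0,-1,0,0,0,0,0,0,-1,0,0,0,0,0,0,-1,0,0,0,0,0,0,-1,0,0,0,0,0,0])

```text
clock: 22.42
tcp_pos: [0.4845, 0.2611, 0.0694]
orientation: [-0.002, 1.0, -0.029, 0.003]
wrist_force: [0.5, -0.9, 1.2]
finger_gap: 0.0127
```

Emit:
carry_out(moves=[-1,0,0,-0.02,0,0,0,-1,0,0,-0.04,0,0,0,-1,0,0,-0.04,0,0,0,-1,0,0,-0.04,0,0,0,-1,0,0,0,0,0,0])

```text
clock: 23.05
tcp_pos: [0.4814, 0.2594, 0.2087]
orientation: [-0.0, 1.0, -0.029, -0.001]
wrist_force: [1.1, -0.5, -3.0]
finger_gap: 0.0126
```

```bash
python3 - <<'E'
from h import *
f=[]
for i in range(8):
    grab("top");f.append(st()[0]["wrist_force"][2])
print(np.mean(f),np.std(f),st()[0]["joint_pos"].round(2))
plan([((.618,-.04,.205),down(87.5),-1,10)])
E
```

```text
-3.2992848818597436 0.43225100201555156 [ 0.35  0.28 -0.1   1.21  0.    1.98]
-- [ 0.618 -0.04   0.205] rows 10
0,-1,0.0156,0.029,-0.0001,-0.0,0.1,-9.1
1,-1,0.0108,0.0311,-0.0001,-0.0,0.1,-9.1
2,-1,0.0058,0.0324,-0.0,-0.0,0.1,-9.1
3,-1,0.0006,0.0329,-0.0,-0.0,0.1,-9.1
4,-1,-0.0046,0.0326,-0.0,-0.0,0.1,-9.1
5,-1,-0.0097,0.0315,0.0,-0.0,0.1,-9.1
6,-1,-0.0145,0.0296,0.0,-0.0,0.1,-9.1
7,-1,-0.019,0.0269,0.0,-0.0,0.1,-9.1
8,-1,-0.023,0.0235,0.0,-0.0,0.1,-9.1
9,-1,-0.0265,0.0196,-0.0,-0.0,0.1,-9.1
```

Emit:
carry_out(moves=[-1,0.016,0.029,0,0,0,-9.1,-1,0.011,0.031,0,0,0,-9.1,-1,0.006,0.032,0,0,0,-9.1,-1,0.001,0.033,0,0,0,-9.1,-1,-0.005,0.033,0,0,0,-9.1])

```text
clock: 24.08
tcp_pos: [0.5509, 0.1083, 0.2009]
orientation: [-0.002, 0.927, 0.374, -0.007]
wrist_force: [-0.0, 0.2, -3.2]
finger_gap: 0.0126
```

Emit:
carry_out(moves=[-1,-0.01,0.031,0,0,0,-9.1,-1,-0.014,0.03,0,0,0,-9.1,-1,-0.019,0.027,0,0,0,-9.1,-1,-0.023,0.023,0,0,0,-9.1,-1,-0.026,0.02,0,0,0,-9.1])

```text
clock: 24.7
tcp_pos: [0.6281, -0.0419, 0.1963]
orientation: [-0.007, 0.701, 0.713, -0.008]
wrist_force: [0.6, 0.9, -2.9]
finger_gap: 0.0127
```

Emit:
carry_out(moves=[-1,0,0,0,0,0,0,-1,0,0,0,0,0,0,-1,0,0,0,0,0,0,-1,0,0,0,0,0,0,-1,0,0,0,0,0,0])

```text
clock: 25.32
tcp_pos: [0.6273, -0.0417, 0.1941]
orientation: [-0.008, 0.702, 0.712, -0.008]
wrist_force: [0.5, 0.8, -2.6]
finger_gap: 0.0127
```

```bash
python3 - <<'E'
from h import *
print(st()[0]["joint_pos"].round(2))
b=grab("scene");cv2.imwrite("pics/c5.png",cv2.resize(b[100:340,180:480],(600,480)))
plan([((.618,-.04,.18),down(87.5),-1,2)])
# tilt mouth down 45: rotation about tin y axis; world tin y = -x at yaw 90
q=down(87.5);T=R.from_rotvec(np.radians(45)*np.array([-np.sin(np.radians(87.5)),np.cos(np.radians(87.5)),0]))
print("check tin x after:",(T*q).as_matrix()[:,0].round(2))
plan([((.618,-.04,.18),T*q,-1,5)],start=(np.array([.618,-.04,.18]),q))
E
```

```text
[-0.19  0.45  0.13  1.27 -0.   -0.21]
-- [ 0.618 -0.04   0.18 ] rows 2
0,-1,0.0009,-0.0045,0.0072,-0.7,0.0,1.7
1,-1,0.0008,-0.0046,0.0071,-0.7,0.0,1.7
check tin x after: [ 0.03  0.71 -0.71]
-- [ 0.618 -0.04   0.18 ] rows 5
0,-1,0.0,0.0,0.0,-0.0,-9.0,-0.0
1,-1,0.0,0.0,0.0,-0.0,-9.0,-0.0
2,-1,0.0,0.0,0.0,-0.0,-9.0,-0.0
3,-1,0.0,0.0,0.0,-0.0,-9.0,-0.0
4,-1,0.0,0.0,0.0,-0.0,-9.0,-0.0
```

View pics/c5.png

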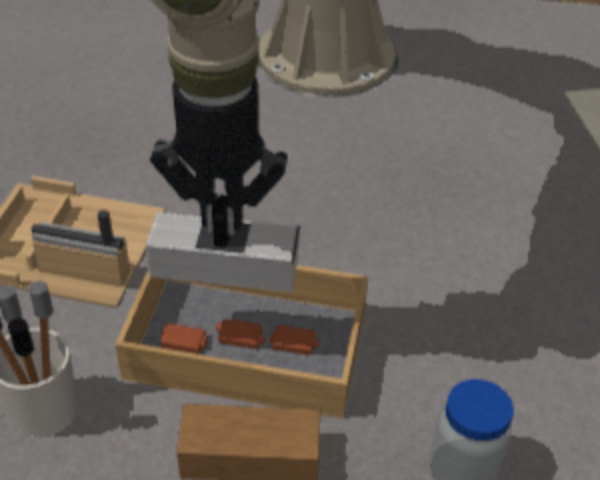

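Emit:
carry_out(moves=[-1,0,-0.004,0.012,-0.5,0,1,-1,0,-0.003,0.01,-0.5,0,1,-1,0,0,0,0,-5,0,-1,0,0,0,0,-9,0,-1,0,0,0,0,-9,0])

```text
clock: 26.0
tcp_pos: [0.6204, -0.0439, 0.1741]
orientation: [0.143, 0.701, 0.683, -0.147]
wrist_force: [1.1, -1.1, -3.5]
finger_gap: 0.0124
```

Emit:
carry_out(moves=[-1,0,0,0,0,-9,0,-1,0,0,0,0,-9,0,-1,0,0,0,0,-4,0,-1,0,0,0,0,0,0,-1,0,0,0,0,0,0])

```text
clock: 26.62
tcp_pos: [0.6213, -0.0388, 0.1745]
orientation: [0.275, 0.658, 0.644, -0.278]
wrist_force: [0.5, -0.3, -2.1]
finger_gap: 0.0128
```

```bash
cat > c.py <<'E'
import sys
from h import *
s,p,m=st();print("p",p.round(3),"toolx",m[:,0].round(3),"tilt down deg",np.degrees(np.arcsin(-m[2,0])).round(1))
f=[]
for i in range(int(sys.argv[2])):
    b=grab("scene");f.append(st()[0]["wrist_force"])
print("F",np.mean(f,0).round(2))
t=grab("top")
cv2.imwrite(sys.argv[1],np.hstack([cv2.resize(b[150:330,200:400],(440,400)),cv2.resize(t[170:300,260:430],(360,400))]))
E
python3 c.py pics/c6.png 2
```

```text
p [ 0.621 -0.039  0.174] toolx [ 0.017  0.694 -0.72 ] tilt down deg 46.0
F [-0.37  0.44 -2.87]
```

View pics/c6.png

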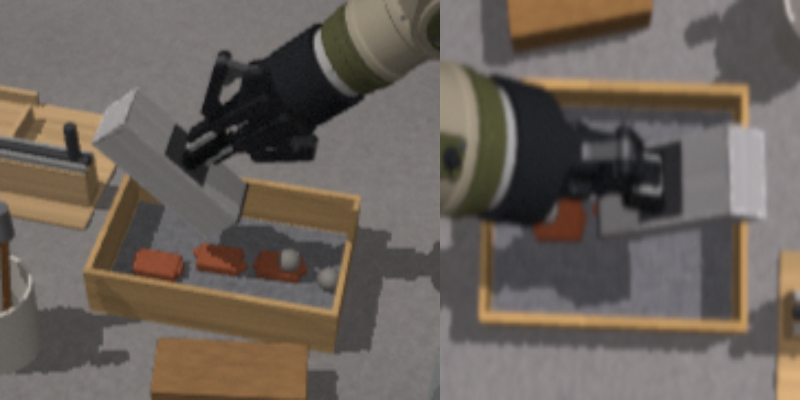

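Emit:
carry_out(moves=[-1,0,0,0,0,9.5,0,-1,0,0,0,0,9.5,0,-1,0,0,0,0,9.5,0,-1,0,0,0,0,9.5,0,-1,0,0,0,0,9.5,0])

```text
clock: 27.4
tcp_pos: [0.622, -0.0399, 0.1789]
orientation: [-0.013, 0.713, 0.7, 0.022]
wrist_force: [0.4, -0.3, -3.7]
finger_gap: 0.0122
```

Emit:
carry_out(moves=[-1,0,0,0,0,9.5,0,-1,0,0,0,0,9.5,0,-1,0,0,0,0,9.5,0,-1,0,0,0,0,0,0,-1,0,0,0,0,0,0])

```text
clock: 28.02
tcp_pos: [0.6227, -0.0491, 0.184]
orientation: [-0.181, 0.688, 0.673, 0.202]
wrist_force: [-0.4, 0.9, -2.6]
finger_gap: 0.0125
```

Emit:
carry_out(moves=[-1,0,0,0,0,-9.5,0,-1,0,0,0,0,-9.5,0,-1,0,0,0,0,-9.5,0,-1,0,0,0,0,-9.5,0,-1,0,0,0,0,-9.5,0])

```text
clock: 28.65
tcp_pos: [0.6246, -0.0474, 0.1921]
orientation: [0.123, 0.71, 0.686, -0.099]
wrist_force: [0.6, 0.0, -3.1]
finger_gap: 0.0125
```

Emit:
carry_out(moves=[-1,0,0,0,0,-9.5,0,-1,0,0,0,0,-9.5,0,-1,0,0,0,0,-8,0,-1,0,0,0,0,0,0,-1,0,0,0,0,0,0])

```text
clock: 29.28
tcp_pos: [0.6263, -0.0351, 0.2008]
orientation: [0.293, 0.664, 0.639, -0.256]
wrist_force: [-0.2, 0.3, -3.0]
finger_gap: 0.0125
```

```bash
python3 c.py pics/c7.png 6
```

```text
p [ 0.626 -0.035  0.201] toolx [ 0.052  0.698 -0.714] tilt down deg 45.6
F [ 0.17 -0.11 -2.18]
```

View pics/c7.png

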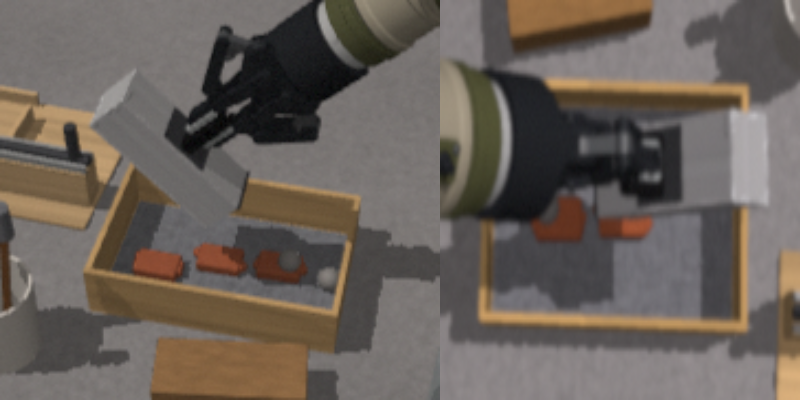

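Emit:
carry_out(moves=[-1,0,0,0.003,0,10,0,-1,0,0,0.003,0,10,0,-1,0,0,0.003,0,10,0,-1,0,0,0.003,0,10,0,-1,0,0,0.003,0,10,0])

```text
clock: 30.25
tcp_pos: [0.6267, -0.043, 0.1876]
orientation: [-0.012, 0.709, 0.703, 0.056]
wrist_force: [-0.8, -0.1, -3.9]
finger_gap: 0.0132
```

Emit:
carry_out(moves=[-1,0,0,0.003,0,10,0,-1,0,0,0.003,0,10,0,-1,0,0,0.003,0,10,0,-1,0,0,0,0,5,0,-1,0,0,0,0,0,0])

```text
clock: 30.88
tcp_pos: [0.6274, -0.0504, 0.1797]
orientation: [-0.224, 0.66, 0.663, 0.272]
wrist_force: [-0.4, 0.3, -2.8]
finger_gap: 0.0125
```

Emit:
carry_out(moves=[-1,0,0,0.002,0,-10,0,-1,0,0,0.002,0,-10,0,-1,0,0,0.002,0,-10,0,-1,0,0,0.002,0,-10,0,-1,0,0,0.002,0,-10,0])

```text
clock: 31.5
tcp_pos: [0.63, -0.0523, 0.1744]
orientation: [0.095, 0.716, 0.69, -0.043]
wrist_force: [-0.0, 0.9, -3.4]
finger_gap: 0.0125
```

Emit:
carry_out(moves=[-1,0,0,0.002,0,-10,0,-1,0,0,0.002,0,-10,0,-1,0,0,0,0,-10,0,-1,0,0,0,0,-3,0,-1,0,0,0,0,0,0])

```text
clock: 32.12
tcp_pos: [0.6322, -0.0451, 0.1797]
orientation: [0.302, 0.672, 0.631, -0.242]
wrist_force: [-0.6, -0.1, -2.4]
finger_gap: 0.0127
```

```bash
python3 c.py pics/c8.png 6; python3 - <<'E'
import cv2,numpy as np
a=cv2.imread("pics/c7.png");b=cv2.imread("pics/c8.png")
d=(cv2.absdiff(a,b).max(2)>50).astype(np.uint8)
n,l,s,c=cv2.connectedComponentsWithStats(d)
for i in range(1,n):
    if s[i,4]>60:print(c[i].round(),s[i,4])
E
```

```text
p [ 0.632 -0.045  0.18 ] toolx [ 0.086  0.702 -0.707] tilt down deg 45.0
F [ 0.04 -0.12 -2.19]
[257.  34.] 1437
[355.  27.] 1307
[331.  33.] 572
[318.  56.] 817
[431.  37.] 248
[200.  81.] 502
[233.  66.] 226
[375.  71.] 263
[479. 127.] 1927
[553.  83.] 291
[217.  90.] 299
[334.  99.] 322
[503. 140.] 955
[520. 138.] 1385
[237. 107.] 146
[178. 121.] 367
[201. 121.] 210
[735. 120.] 123
[225. 125.] 168
[312. 129.] 312
[686. 157.] 667
[649. 127.] 91
[175. 161.] 1040
[190. 140.] 205
[101. 151.] 682
[261. 151.] 1648
[638. 144.] 98
[663. 137.] 86
[584. 145.] 138
[443. 158.] 284
[463. 169.] 474
[737. 191.] 204
[145. 189.] 711
[237. 178.] 146
[649. 177.] 139
[634. 191.] 352
[235. 199.] 72
[562. 198.] 120
[614. 208.] 399
[664. 199.] 90
[634. 227.] 197
[215. 256.] 407
```

Emit:
carry_out(moves=[-1,0,0,0,0,9,0,-1,0,0,0,0,9,0,-1,0,0,0,0,9,0,-1,0,0,0,0,9,0,-1,0,0,0,0,8,0])

```text
clock: 33.1
tcp_pos: [0.632, -0.0485, 0.1819]
orientation: [0.038, 0.714, 0.698, 0.036]
wrist_force: [1.3, 0.0, -3.6]
finger_gap: 0.0128
```

Emit:
carry_out(moves=[-1,0,-0.03,-0.01,0,0,0,-1,0,-0.05,0,0,0,0,-1,0,-0.05,0,0,0,0,-1,0,-0.03,0,0,0,0,-1,0,0,0,0,0,0])

```text
clock: 33.72
tcp_pos: [0.4665, -0.0521, 0.1762]
orientation: [0.041, 0.719, 0.693, 0.034]
wrist_force: [1.0, 0.2, -2.1]
finger_gap: 0.0126
```

```bash
python3 c.py pics/c9.png 20
```

```text
p [ 0.467 -0.052  0.176] toolx [ 0.036  0.999 -0.007] tilt down deg 0.4
F [-0.07  0.15 -2.33]
```

View pics/c9.png

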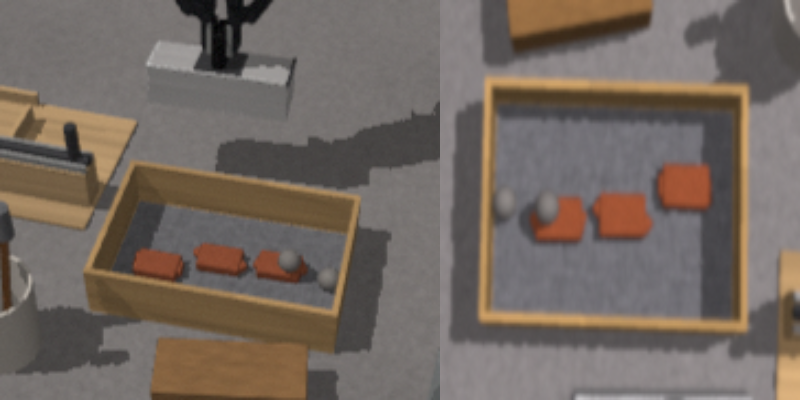

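```bash
python3 - <<'E'
from h import *
plan([((.618,-.04,.19),down(87.5),-1,4)])
E
```

```text
-- [ 0.618 -0.04   0.19 ] rows 4
0,-1,0.0042,0.0372,0.0006,1.6,0.1,0.1
1,-1,0.0043,0.0372,-0.0004,1.6,0.1,0.1
2,-1,0.0044,0.0372,-0.0014,1.6,0.1,0.1
3,-1,0.0045,0.0371,-0.0024,1.6,0.1,0.1
```

Emit:
carry_out(moves=[-1,0.004,0.037,0,1.6,0,0,-1,0.004,0.037,0,1.6,0,0,-1,0.004,0.037,0,1.6,0,0,-1,0.004,0.035,-0.002,1.6,0,0,-1,0,0,0,0,0,0])

```text
clock: 35.4
tcp_pos: [0.6184, -0.0403, 0.1862]
orientation: [-0.001, 0.72, 0.694, -0.005]
wrist_force: [-0.6, 0.5, -3.1]
finger_gap: 0.0128
```

Emit:
carry_out(moves=[-1,0,0,0,0,-10,0,-1,0,0,0,0,-10,0,-1,0,0,0,0,-10,0,-1,0,0,0,0,-10,0,-1,0,0,0,0,-10,0])

```text
clock: 36.02
tcp_pos: [0.617, -0.0437, 0.1899]
orientation: [0.302, 0.65, 0.623, -0.314]
wrist_force: [-0.2, -0.7, -2.4]
finger_gap: 0.0128
```

Emit:
carry_out(moves=[-1,0,0,0,0,-10,0,-1,0,0,0,0,0,0,-1,0,0,0,0,0,0,-1,0,0,0.001,0,10,0,-1,0,0,0.002,0,10,0])

```text
clock: 36.65
tcp_pos: [0.6151, -0.0431, 0.1826]
orientation: [0.239, 0.674, 0.652, -0.253]
wrist_force: [-1.1, -0.9, -2.3]
finger_gap: 0.0127
```

Emit:
carry_out(moves=[-1,0,0,0.002,0,10,0,-1,0,0,0.002,0,10,0,-1,0,0,0.002,0,10,0,-1,0,0,0.002,0,10,0,-1,0,0,0.002,0,10,0])

```text
clock: 37.28
tcp_pos: [0.6197, -0.0514, 0.1967]
orientation: [-0.052, 0.714, 0.693, 0.083]
wrist_force: [-0.0, 0.7, -3.2]
finger_gap: 0.0128
```

Emit:
carry_out(moves=[-1,0,0,0.002,0,10,0,-1,0,0,0.002,0,10,0,-1,0,0,0,0,8,0,-1,0,0,0,0,0,0,-1,0,0,0,0,0,0])

```text
clock: 37.9
tcp_pos: [0.6224, -0.0627, 0.2092]
orientation: [-0.202, 0.671, 0.662, 0.266]
wrist_force: [-0.3, 1.2, -2.7]
finger_gap: 0.0126
```

Emit:
carry_out(moves=[-1,0,0,0.003,0,-10.5,0,-1,0,0,0.004,0,-10.5,0,-1,0,0,0.004,0,-10.5,0,-1,0,0,0.004,0,-10.5,0,-1,0,0,0.004,0,-10.5,0])

```text
clock: 38.52
tcp_pos: [0.627, -0.0574, 0.2041]
orientation: [0.129, 0.72, 0.68, -0.057]
wrist_force: [-0.2, -0.2, -4.0]
finger_gap: 0.0123
```

Emit:
carry_out(moves=[-1,0,0,0.003,0,-10.5,0,-1,0,0,0.002,0,-10.5,0,-1,0,0,0,0,-10.5,0,-1,0,0,0,0,-10.5,0,-1,0,0,0,0,0,0])

```text
clock: 39.15
tcp_pos: [0.6293, -0.0461, 0.2123]
orientation: [0.38, 0.65, 0.586, -0.302]
wrist_force: [-0.1, -0.5, -2.5]
finger_gap: 0.0127
```

Emit:
carry_out(moves=[-1,0,0,0,0,0,0,-1,0,0,0,0,10,0,-1,0,0,0,0,10,0,-1,0,0,0,0,10,0,-1,0,0,0,0,10,0])

```text
clock: 39.78
tcp_pos: [0.6319, -0.0426, 0.2231]
orientation: [0.154, 0.712, 0.684, -0.042]
wrist_force: [0.3, -0.3, -2.9]
finger_gap: 0.0123
```

```bash
python3 - <<'E'
from h import *
s,p,m=st();print("p",p.round(3),"toolx",m[:,0].round(3),"tilt",np.degrees(np.arcsin(-m[2,0])).round(1))
b=grab("scene","pics/s10.png")
cv2.imwrite("pics/c10.png",cv2.resize(b[150:330,200:400],(440,400)))
# marble candidates: compare with c9 in tray region
a=cv2.imread("pics/c9.png")[:,:440];c=cv2.imread("pics/c10.png")
d=(cv2.absdiff(a,c).max(2)>40).astype(np.uint8)[240:]
n,l,q,e=cv2.connectedComponentsWithStats(d)
for i in range(1,n):
    if q[i,4]>40:print(e[i]+[0,240],q[i,4])
E
```

```text
p [ 0.632 -0.043  0.223] toolx [ 0.062  0.961 -0.271] tilt 15.7
[226.79723502 254.68202765] 651
[413.56360316 255.50578211] 1643
[270.7877551  259.12108844] 735
[324.82781457 273.8410596 ] 151
```

View pics/c10.png

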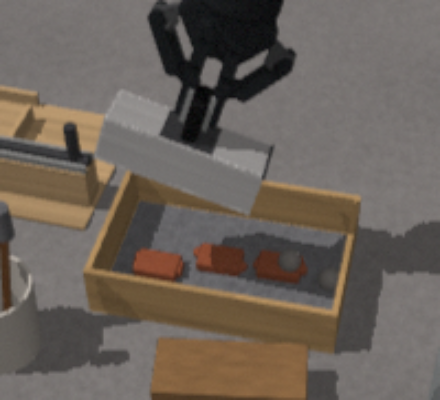

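Emit:
carry_out(moves=[-1,0,0,0,0,8,0,-1,0,0,0,0,8,0,-1,0,0,0,0,0,0,-1,0,0,0,0,0,0,-1,0,0,0,0,0,0])

```text
clock: 40.45
tcp_pos: [0.6326, -0.05, 0.2388]
orientation: [0.068, 0.712, 0.695, 0.067]
wrist_force: [0.7, 0.2, -3.2]
finger_gap: 0.0129
```

```bash
cat > bay.py <<'E'
from h import *
a=cv2.imread("pics/top2.png");hs=cv2.cvtColor(a,cv2.COLOR_BGR2HSV)
m=((hs[...,1]>75)&(hs[...,0]>8)&(hs[...,0]<30))
def fit(px):
    w=world("top",px,.004)[:,:2];v=cv2.fitLine(w.astype(np.float32),cv2.DIST_HUBER,0,1e-5,1e-5).ravel();return v
L=fit([[412+np.argmax(m[r,412:440])-.5,r] for r in range(300,338)])
T=fit([[c,240+np.argmax(m[240:265,c])-.5] for c in range(425,475)])
B=fit([[c,355-np.argmax(m[355:325:-1,c])+.5] for c in range(425,475)])
Rr=fit([[535-np.argmax(m[r,535:505:-1])+.5,r] for r in range(292,336)])
for n,v in zip("LTBR",(L,T,B,Rr)):print(n,v[2:],np.degrees(np.arctan2(v[1],v[0]))%180)
for th in (-2.5,):
    c,s=np.cos(np.radians(th)),np.sin(np.radians(th));X=np.array([c,s]);Y=np.array([-s,c])
    print("half x",[(v[2:]@X).round(4) for v in (T,B)],"half y",[(v[2:]@Y).round(4) for v in (L,Rr)])
E
python3 bay.py
```

```text
L [ 0.45930392 -0.17190227] 175.19603
T [ 0.5859753  -0.23998919] 85.359726
B [ 0.40633386 -0.23408087] 84.619995
R [ 0.4513564  -0.37289795] 154.94362
half x [np.float64(0.5959), np.float64(0.4162)] half y [np.float64(-0.1517), np.float64(-0.3529)]
```

```bash
cat >> bay.py <<'E'
th=-4.8;c,s=np.cos(np.radians(th)),np.sin(np.radians(th));X=np.array([c,s]);Y=np.array([-s,c])
t,b,l=T[2:]@X,B[2:]@X,L[2:]@Y
print("width",t-b);C=(t+b)/2*X+(l-.105)*Y;S=C-.05*Y;print("bay",C,"slot",S)
k=C+.045*X+.085*Y;print("knob drawn",k)
def P(x,y,z):return np.r_[C+x*X+y*Y,z]
im=cv2.resize(a[230:360,400:560],None,fx=5,fy=5,interpolation=cv2.INTER_CUBIC)[:600,:800]
for z,hx,hy,cy,col in((.004,.09,.105,0,(255,0,0)),(.032,.0835,.03,-.05,(0,255,0))):
    q=[P(sx*hx,cy+sy*hy,z) for sx,sy in((1,1),(1,-1),(-1,-1),(-1,1))]
    cv2.polylines(im,[((pix("top",q)-[400,230]+.5)*5).astype(np.int32)],True,col,1)
cv2.imwrite("pics/bay.png",im)
E
python3 bay.py|tail -3
python3 - <<'E'
from h import *
b=grab("top");print(st()[0]["joint_pos"].round(2))
E
```

```text
width 0.1795057937653809
bay [ 0.49254143 -0.28006285] slot [ 0.48835754 -0.32988749]
knob drawn [ 0.54449623 -0.19912646]
[-0.22  0.28 -0.03  1.08  0.04 -0.2 ]
```

View pics/bay.png

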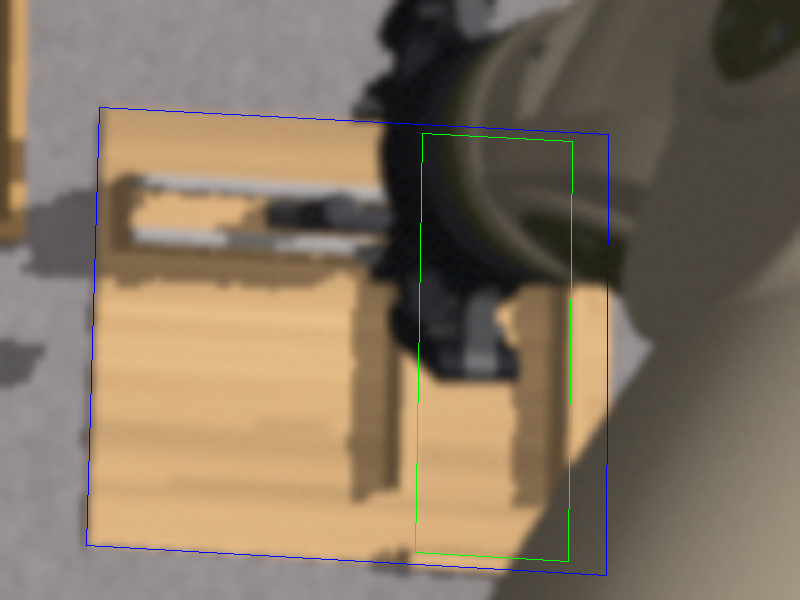

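```bash
python3 - <<'E'
from h import *
plan([((.4884,-.3285,.2),down(-4.8),-1,10)])
E
```

```text
-- [ 0.488 -0.328  0.2  ] rows 10
0,-1,-0.0282,-0.0142,0.0011,0.8,-0.9,9.3
1,-1,-0.0301,-0.0095,0.0018,0.8,-0.9,9.3
2,-1,-0.0312,-0.0044,0.0024,0.8,-0.9,9.3
3,-1,-0.0315,0.0007,0.0029,0.8,-0.9,9.3
4,-1,-0.0309,0.0058,0.0033,0.8,-0.9,9.3
5,-1,-0.0295,0.0108,0.0037,0.8,-0.9,9.3
6,-1,-0.0273,0.0155,0.0039,0.8,-0.9,9.3
7,-1,-0.0244,0.0198,0.0041,0.8,-0.9,9.3
8,-1,-0.0208,0.0235,0.0041,0.8,-0.9,9.3
9,-1,-0.0166,0.0266,0.004,0.8,-0.9,9.3
```

Emit:
carry_out(moves=[-1,-0.028,-0.014,0.001,0.8,-0.9,9.3,-1,-0.03,-0.01,0.002,0.8,-0.9,9.3,-1,-0.031,-0.004,0.002,0.8,-0.9,9.3,-1,-0.031,0.001,0.003,0.8,-0.9,9.3,-1,-0.031,0.006,0.003,0.8,-0.9,9.3])

```text
clock: 41.12
tcp_pos: [0.5602, -0.1845, 0.2184]
orientation: [0.038, 0.935, 0.351, 0.035]
wrist_force: [-0.1, -0.4, -1.9]
finger_gap: 0.0126
```

Emit:
carry_out(moves=[-1,-0.03,0.011,0.004,0.8,-0.9,9.3,-1,-0.027,0.016,0.004,0.8,-0.9,9.3,-1,-0.024,0.02,0.004,0.8,-0.9,9.3,-1,-0.021,0.024,0.004,0.8,-0.9,9.3,-1,-0.017,0.027,0.004,0.8,-0.9,9.3])

```text
clock: 41.75
tcp_pos: [0.4859, -0.3242, 0.1977]
orientation: [0.003, 0.998, -0.056, -0.002]
wrist_force: [0.2, 0.1, -1.8]
finger_gap: 0.0125
```

Emit:
carry_out(moves=[-1,0,0,0,0,0,0,-1,0,0,0,0,0,0,-1,0,0,0,0,0,0,-1,0,0,0,0,0,0,-1,0,0,0,0,0,0])

```text
clock: 42.38
tcp_pos: [0.4874, -0.3224, 0.1968]
orientation: [0.003, 0.999, -0.053, -0.003]
wrist_force: [0.2, 0.7, -3.0]
finger_gap: 0.0129
```

```bash
python3 - <<'E'
from h import *
f=[]
for i in range(12): b=grab("scene");f.append(st()[0]["wrist_force"][2])
print("F",np.mean(f))
cv2.imwrite("pics/c11.png",cv2.resize(b[80:280,120:320],(600,600)))
plan([((.4884,-.3285,.115),down(-4.8),-1,5)])
E
```

```text
F -2.6514943896631085
-- [ 0.488 -0.328  0.115] rows 5
0,-1,0.0005,0.0009,0.0163,0.1,0.1,-0.3
1,-1,0.0005,0.001,0.0163,0.1,0.1,-0.3
2,-1,0.0004,0.001,0.0163,0.1,0.1,-0.3
3,-1,0.0004,0.001,0.0163,0.1,0.1,-0.3
4,-1,0.0004,0.001,0.0163,0.1,0.1,-0.3
```

View pics/c11.png

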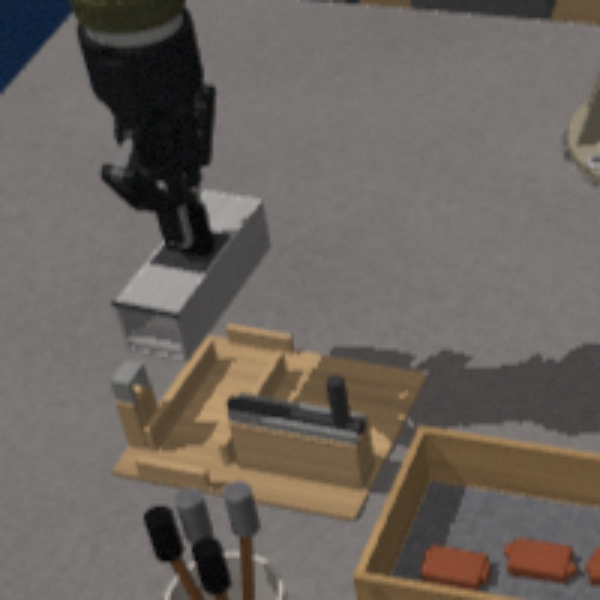

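Emit:
carry_out(moves=[-1,0.001,0.002,0.016,0.1,0.1,-0.3,-1,0.001,0.002,0.016,0.1,0.1,-0.3,-1,0,0.002,0.016,0.1,0.1,0,-1,0,0.001,0.016,0,0,0,-1,0,0,0.012,0,0,0])

```text
clock: 43.6
tcp_pos: [0.4875, -0.3308, 0.114]
orientation: [0.0, 0.999, -0.048, -0.001]
wrist_force: [0.2, -0.7, -2.4]
finger_gap: 0.0126
```

```bash
python3 - <<'E'
from h import *
print(st()[2].round(3).tolist())
plan([((.4884,-.3285,.078),down(-4.8),-1,5)])
E
```

```text
[[0.995, -0.097, -0.001], [-0.097, -0.995, -0.0], [-0.001, 0.0, -1.0]]
-- [ 0.488 -0.328  0.078] rows 5
0,-1,0.0001,-0.0005,0.0072,0.0,0.0,-0.2
1,-1,0.0001,-0.0005,0.0072,0.0,0.0,-0.2
2,-1,0.0001,-0.0005,0.0072,0.0,0.0,-0.2
3,-1,0.0001,-0.0005,0.0072,0.0,0.0,-0.2
4,-1,0.0001,-0.0005,0.0072,0.0,0.0,-0.2
```

Emit:
carry_out(moves=[-1,0,-0.001,0.008,0,0,-0.4,-1,0,-0.001,0.008,0,0,-0.3,-1,0,0,0.008,0,0,0,-1,0,0,0.008,0,0,0,-1,0,0,0.005,0,0,0])

```text
clock: 44.22
tcp_pos: [0.4875, -0.3284, 0.0738]
orientation: [-0.0, 0.999, -0.042, -0.001]
wrist_force: [-0.1, 0.1, -3.0]
finger_gap: 0.0126
```

Emit:
carry_out(moves=[-1,0,0,0.002,0,0,0,-1,0,0,0.002,0,0,0,-1,0,0,0,0,0,0,-1,0,0,0,0,0,0,-1,0,0,0,0,0,0])

```text
clock: 44.85
tcp_pos: [0.4879, -0.3293, 0.074]
orientation: [0.001, 0.999, -0.042, 0.001]
wrist_force: [-0.0, 0.1, -2.7]
finger_gap: 0.0127
```

Emit:
carry_out(moves=[-1,0,0,0.004,0,0,0,-1,0,0,0.004,0,0,0,-1,0,0,0.003,0,0,0,-1,0,0,0,0,0,0,-1,0,0,0,0,0,0])

```text
clock: 45.48
tcp_pos: [0.4883, -0.33, 0.074]
orientation: [0.003, 0.999, -0.042, 0.003]
wrist_force: [-0.4, 0.2, -2.6]
finger_gap: 0.0128
```

```bash
python3 - <<'E'
from h import *
f=[]
for i in range(4): b=grab("scene");f.append(st()[0]["wrist_force"])
print("F",np.mean(f,0),st()[1],st()[2].round(3).tolist())
cv2.imwrite("pics/c12.png",cv2.resize(b[110:270,140:300],(600,600)))
E
```

```text
F [ 0.25200447  0.18693712 -1.22813314] [ 0.48821357 -0.32993326  0.07375744] [[0.996, -0.084, 0.005], [-0.084, -0.996, -0.007], [0.006, 0.006, -1.0]]
```

View pics/c12.png

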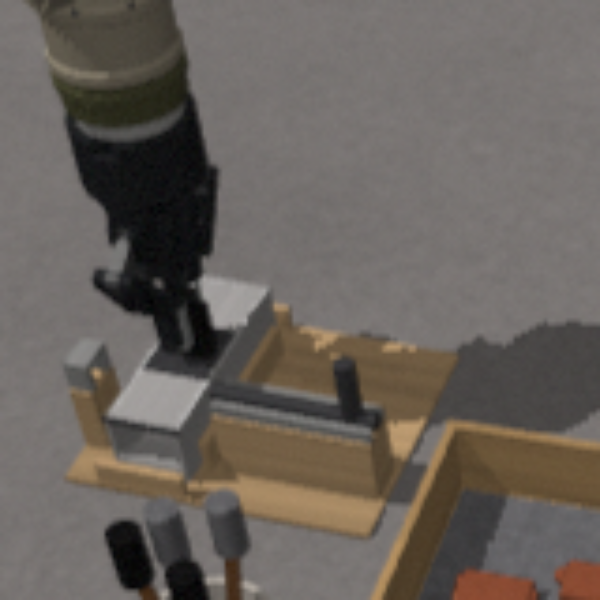

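Emit:
carry_out(moves=[0,0,0,0,0,0,0,0,0,0,0,0,0,0,0,0,0,0,0,0,0,0,0,0,-0.03,0,0,0,0,0,0,-0.06,0,0,0])

```text
clock: 46.3
tcp_pos: [0.4853, -0.3273, 0.16]
orientation: [-0.0, 0.999, -0.042, -0.001]
wrist_force: [1.1, -1.3, 0.6]
finger_gap: 0.043
```

```bash
python3 - <<'E'
from h import *
plan([((.5425,-.197,.17),down(-4.8),0,4),((.5425,-.197,.088),down(-4.8),0,4)])
E
```

```text
-- [ 0.542 -0.197  0.17 ] rows 4
0,0,0.0115,-0.0337,-0.0025,-0.0,0.0,-0.0
-- [ 0.542 -0.197  0.088] rows 4
4,0,0.0,-0.0,0.0205,0.0,0.0,0.0
```

Emit:
carry_out(moves=[0,0.012,-0.034,-0.002,0,0,0,0,0.012,-0.034,-0.002,0,0,0,0,0.012,-0.034,-0.002,0,0,0,0,0.011,-0.033,-0.002,0,0,0,0,0,0,0,0,0,0])

```text
clock: 46.92
tcp_pos: [0.5486, -0.1966, 0.1752]
orientation: [0.004, 0.999, -0.043, 0.004]
wrist_force: [0.3, -1.0, 0.8]
finger_gap: 0.0427
```

```bash
python3 - <<'E'
from h import *
plan([((.5425,-.197,.088),down(-4.8),0,5)])
im=grab("top","pics/top3.png");b=grab("scene","pics/s3.png")
E
```

```text
-- [ 0.542 -0.197  0.088] rows 5
0,0,-0.0014,0.0001,0.0174,0.1,-0.1,-0.0
1,0,-0.0013,0.0001,0.0174,0.1,-0.1,-0.0
2,0,-0.0013,0.0001,0.0174,0.1,-0.1,-0.0
3,0,-0.0013,0.0001,0.0174,0.1,-0.1,-0.0
4,0,-0.0012,0.0002,0.0174,0.1,-0.1,-0.0
```

Emit:
carry_out(moves=[0,-0.002,0,0.021,0.1,-0.2,0,0,-0.002,0,0.021,0.1,-0.2,0,0,-0.001,0,0.021,0,-0.1,0,0,-0.001,0,0.017,0,0,0,0,0,0,0.006,0,0,0])

```text
clock: 47.65
tcp_pos: [0.5406, -0.205, 0.0869]
orientation: [0.003, 0.999, -0.048, 0.0]
wrist_force: [-0.7, -0.7, 0.4]
finger_gap: 0.0423
```

Emit:
carry_out(moves=[-1,0,0,0,0,0,0,-1,0,0,0,0,0,0,-1,0,0,0,0,0,0,-1,0,0,0,0,0,0,-1,0,0,0,0,0,0], squeeze=35)

```text
clock: 48.28
tcp_pos: [0.5439, -0.2068, 0.0875]
orientation: [0.003, 0.999, -0.049, 0.004]
wrist_force: [1.6, 0.8, -5.4]
finger_gap: 0.0127
```

Emit:
carry_out(moves=[0,0,0,0,0,0,0,0,0,0,0,0,0,0,0,-0.001,-0.007,0,0,0,0,0,0,-0.005,0,0,0,0,0,0,0,0,0,0,0])

```text
clock: 48.9
tcp_pos: [0.5449, -0.1947, 0.0898]
orientation: [0.004, 0.999, -0.049, 0.005]
wrist_force: [-0.3, 0.5, 0.0]
finger_gap: 0.0427
```

Emit:
carry_out(moves=[-1,0,0,0,0,0,0,-1,0,0,0,0,0,0,-1,0,0,0,0,0,0,-1,0,0,0,0,0,0,-1,0,0,0,0,0,0])

```text
clock: 49.52
tcp_pos: [0.5451, -0.1945, 0.0899]
orientation: [0.004, 0.999, -0.049, 0.005]
wrist_force: [0.6, 0.8, 0.4]
finger_gap: 0.0127
```

Emit:
carry_out(moves=[-1,0,0.015,0,0,0,0,-1,0,0.015,0,0,0,0,-1,0,0.015,0,0,0,0,-1,0,0.015,0,0,0,0,-1,0,0.012,0,0,0,0])

```text
clock: 50.15
tcp_pos: [0.5383, -0.2705, 0.09]
orientation: [0.003, 0.999, -0.049, 0.006]
wrist_force: [2.8, 1.6, 0.5]
finger_gap: 0.0127
```

```bash
python3 - <<'E'
from h import *
s,p,m=st();print(p,m[:,0],s["wrist_force"])
print("home knob should be", p-0, np.array([.5445,-.199])-.09*np.array([.0837,.9965]))
E
```

```text
[ 0.53830683 -0.27048567  0.09001323] [ 0.99519702 -0.09713079  0.01218635] [2.77548516 1.55633557 0.47697859]
home knob should be [ 0.53830683 -0.27048567  0.09001323] [ 0.536967 -0.288685]
```

Emit:
carry_out(moves=[-1,0,0.009,0,0,0,0,-1,0,0.007,0,0,0,0,-1,0,0.006,0,0,0,0,-1,0,0.006,0,0,0,0,-1,0,0.005,0,0,0,0])

```text
clock: 50.78
tcp_pos: [0.537, -0.2844, 0.0901]
orientation: [-0.017, 0.999, -0.042, 0.008]
wrist_force: [4.0, 15.2, 4.4]
finger_gap: 0.0128
```

```bash
python3 - <<'E'
from h import *
s,p,m=st();print(p,s["wrist_force"])
E
```

```text
[ 0.53697581 -0.28436862  0.09006225] [ 3.99119335 15.19935688  4.36822945]
```

Emit:
carry_out(moves=[0,0,0,0,0,0,0,0,0,0,0,0,0,0,0,0,0,0,0,0,0,0,0,0,-0.04,0,0,0,0,0,0,-0.06,0,0,0])

```text
clock: 51.4
tcp_pos: [0.5311, -0.2873, 0.1864]
orientation: [-0.019, 0.999, -0.043, 0.002]
wrist_force: [0.2, -1.0, -1.1]
finger_gap: 0.0426
```

Emit:
carry_out(moves=[0,0,0.03,-0.06,0,0,0,0,-0.05,0.05,0,0,0,0,0,-0.05,0.05,0,0,0,0,0,-0.05,0.05,0,0,0,0,0,0,0,0,0,0,0])

```text
clock: 52.02
tcp_pos: [0.3831, -0.447, 0.2448]
orientation: [-0.012, 0.999, -0.043, 0.007]
wrist_force: [0.5, 1.1, -0.3]
finger_gap: 0.0427
```

```bash
python3 - <<'E'
from h import *
t=grab("top","pics/topf.png");b=grab("scene","pics/scenef.png")
print(sherds(t))
cv2.imwrite("pics/c13.png",np.hstack([cv2.resize(b[165:330,145:375],(418,300)),cv2.resize(t[180:360,270:550],(382,300))]))
c,s=np.cos(np.radians(-4.8)),np.sin(np.radians(-4.8));X=np.array([c,s]);Y=np.array([-s,c])
C=np.array([.4925,-.2801])
for j in(.08,.09):
    P=np.r_[C+.045*X+(.085-j)*Y,.108];print(j,P,pix("scene",P),pix("top",P))
P=np.r_[C-.05*Y,.092];print("handle top expected",pix("top",P),pix("scene",P))
E
```

```text
[(array([0.6152, 0.0249]), array([48., 25.]), 88.2), (array([ 0.6171, -0.0307]), array([52., 25.]), 88.2), (array([ 0.637 , -0.0923]), array([50., 27.]), 88.1)]
0.08 [ 0.53776057 -0.27888304  0.108     ] [[198.32276713 200.94218308]] [[482.53864718 272.45479876]]
0.09 [ 0.53692379 -0.28884797  0.108     ] [[194.30247739 200.24754318]] [[487.95076591 272.74468343]]
handle top expected [[509.08963919 298.39532759]] [[185.93899201 190.4473514 ]]
```

View pics/c13.png

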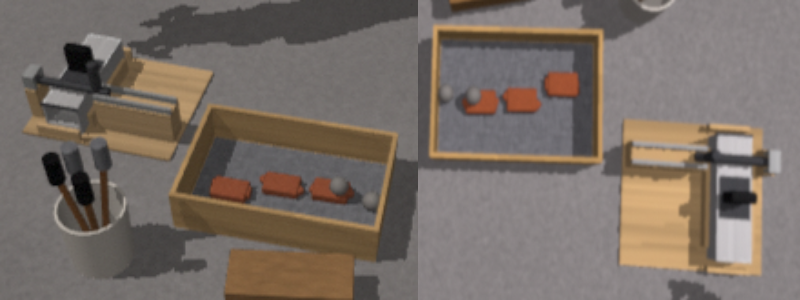

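```bash
python3 - <<'E'
from h import *
for f in("scene0","scenef"):
    b=cv2.imread(f"pics/{f}.png").max(2)
    for r in (202,205,208):
        print(f,r,b[r,182:222].tolist())
c,s=np.cos(np.radians(-4.8)),np.sin(np.radians(-4.8));X=np.array([c,s]);Y=np.array([-s,c])
C=np.array([.4925,-.2801])
for j in(.08,.09):
  for z in(.108,.096,.085):
    P=np.r_[C+.045*X+(.085-j)*Y,z];print(j,z,pix("scene",P))
E
```

```text
scene0 202 [177, 174, 143, 81, 80, 81, 77, 80, 82, 92, 98, 100, 100, 107, 143, 170, 170, 170, 171, 171, 169, 170, 169, 170, 168, 160, 85, 56, 54, 54, 55, 61, 85, 123, 167, 166, 165, 167, 170, 173]
scene0 205 [129, 81, 80, 80, 79, 82, 86, 101, 103, 104, 103, 102, 115, 167, 165, 164, 161, 161, 162, 163, 161, 162, 163, 163, 167, 165, 34, 43, 38, 32, 28, 33, 69, 97, 103, 104, 102, 111, 147, 167]
scene0 208 [76, 79, 79, 82, 85, 100, 105, 105, 105, 112, 149, 172, 172, 170, 172, 173, 171, 173, 174, 174, 172, 173, 174, 177, 174, 127, 61, 36, 31, 30, 31, 27, 53, 99, 101, 96, 109, 161, 161, 161]
scenef 202 [53, 4, 10, 12, 11, 11, 7, 12, 13, 14, 22, 45, 45, 42, 32, 27, 28, 42, 69, 88, 74, 71, 70, 73, 73, 72, 81, 108, 108, 95, 81, 83, 81, 90, 104, 103, 102, 103, 105, 104]
scenef 205 [55, 58, 57, 55, 55, 52, 49, 48, 41, 41, 41, 38, 34, 30, 28, 28, 32, 52, 71, 70, 70, 74, 74, 71, 80, 107, 109, 96, 82, 79, 82, 83, 87, 97, 106, 104, 106, 104, 110, 143]
scenef 208 [53, 55, 57, 56, 55, 53, 58, 58, 55, 53, 58, 53, 37, 38, 32, 30, 27, 31, 54, 71, 72, 72, 79, 102, 107, 93, 79, 85, 82, 82, 83, 94, 101, 99, 98, 98, 99, 112, 163, 163]
0.08 0.108 [[198.32276713 200.94218308]]
0.08 0.096 [[199.2290114  204.82204172]]
0.08 0.085 [[200.04711568 208.32455094]]
0.09 0.108 [[194.30247739 200.24754318]]
0.09 0.096 [[195.23956045 204.12773669]]
0.09 0.085 [[196.08552155 207.63062017]]
```

```bash
python3 -c "
from workcell import env
print(env.hand_in())"
```

```text
the job is handed in; nothing more can be done
None
```

I carried out the whole task and handed it in at about 52 s of robot time. No verdict is reported at hand-in.

**What I did**
- I laid all three sherds in the tray. The third was pressed onto the liner with about 26 N on the wrist as I set it down.
- I drew the bolt fully back.
- I tipped the tin to 46° mouth down. Two marbles came out.
- I then rocked the tin up and down several more times, about 30–40° mouth up and 45° or more mouth down. Nothing further came out.
- I put the tin down in its berth and slid the bolt home.

**Last checks**
- **Tray:** the final pictures show three sherds and two marbles inside it.
- **Tin and bystanders:** the tin sits in the berth under the bolt. I never came near the jar, brush pot or carton.
- **Bolt:** it moved about 90 mm and met the stop at about 15 N. The knob's position in the picture puts it at about 89 mm.

**What disagreed**
- The tin's weight readings were noisy: 3.3 N before tipping, then 2.3 N and 2.65 N after. The drop is more than two marbles would explain.
- "Empty" therefore rests on the rocks that brought nothing out and on the count in the tray, not on the weight.

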